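# Open the cassette dryer's sprung hood and stack the second tray

### The job

Swing the dryer's clear hood up and back past its springs' over-centre point so that it stays fully open by itself. Then pick up the loose cassette tray and, keeping it level, lower it (do not drop it) squarely onto the tray in the dryer, turned so that its feet stand on the lower tray's rims and it stacks instead of nesting. Leave the other things on the bench where they are.

Things in the scene. Friction and masses are not known exactly. Their poses are not given: they have to be found in the camera images.
- hood (a joint): Hinge of the dryer's clear box-shaped hood (172 deep, 162 wide, 112 mm high, 0.45 kg). 0 = shut, 1.65 rad = fully open, at its stop. Two spring struts and its weight pull it shut below about 0.9 rad (over-centre point) and throw it open, damped, beyond that; it stays only shut or fully open. Lifting it takes 4 to 6 N at the bar at first, less farther up.
- hood_bar (a point): Middle of the hood's round steel bar handle: 12 mm thick, 110 mm long between two posts, parallel to the hinge, 46 mm above the hood's top panel near its front; gripped from above across the bar. Shut, it lies 150 mm in front of the hinge and 160 mm above it; it swings on a circle of radius 219 mm about the hinge line and can turn between the fingers.
- hood_hinge (a point): Middle of the hood's hinge line at the back of the dryer, 50 mm above the bench; fixed. Its y axis runs along the hinge line, its x axis points to the back of the dryer (the way the hood swings), z up.
- lower_tray: White tray fixed on the dryer's platform under the hood, of the same shape as the loose tray, with upright grey cassettes. Origin under its middle at the level of its soles, 40 mm above the bench. x axis along its length to its low end, which faces the front of the dryer; z up. Rims 50 mm above its origin, 10 mm wide at y = 22 to 32 mm either side, with 18 mm long, 20 mm deep notches at x = -42 and +22 mm.
- lower_tray_rim (a point): Point above the lower tray's middle at rim height (50 mm above its origin); axes as lower_tray. Stacked, the upper tray's soles are at this height (its tray_center 35 mm above this point); turned the same way as the lower tray its feet would drop into the notches and it would nest 18 mm lower.
- tray_center (a point): Middle of the loose white stack-and-nest tray, 35 mm above its soles: grip here from above across its 64 mm width. Tray 124 x 64 x 50 mm, 0.15 to 0.31 kg, six upright grey cassettes fixed inside. x axis along its length to its low end, z up. Walls 18 to 50 mm above the soles, solid from x = -33 to +13 mm; four feet 18 mm high, 14 x 10 mm, under the side walls at x = -42 and +22 mm.
- tray_low_end (a point): Middle of the loose tray's low end (+x), 62 mm from its middle, 30 mm above its soles. The end wall there is only 29 mm above the soles; the other end wall is 50 mm. To stack, the low end must lie over the lower tray's high end, at the back of the dryer.
- cup_small: Bystander: small specimen cup with a lid, 41 mm wide, 39 mm high, right of the loose tray; origin under its middle.
- tissue_pouch: Bystander: small carton 32 x 48 x 48 mm, at the right; origin under its middle.
- petri: Bystander: petri dish 57 mm wide, 15 mm high, in front of the dryer; origin under its middle.
- forceps: Bystander: steel forceps 125 mm long lying flat in front of the dryer; origin under the middle.
- vial_small: Bystander: small bottle 32 mm wide, 75 mm high, left of the dryer; origin under its middle.
- stain_a: Bystander: brown bottle 52 mm wide, 130 mm high, left of the dryer; origin under its middle.
- stain_b: Bystander: brown bottle 52 mm wide, 130 mm high, left of the dryer, farther back; origin under its middle.
Not all that is in view belongs to the job. What is shaped like the part that bears tray_center but turquoise is not meant.

How it is judged (in metres and radians):
On the way:
1. the hood stays fully open by itself, untouched (value of joint hood above 1.5 rad and contact force between the fingers and hood below 0.1 N), for 0.2 s.
At the end, for the whole second after the job is handed in: Hood fully open (above 1.5 rad). Tray at rest on the lower tray: soles at rim height within 4 mm, middles within 8 mm, lengthwise within 0.13 rad, low end over the lower tray's high end, level within 0.06 rad (value of joint hood above 1.5 rad and horizontal distance between tray_center and lower_tray_rim below 0.008 m and z of tray_center in the frame of lower_tray_rim between 0.031 and 0.039 m and x of tray_low_end in the frame of lower_tray below -0.045 m and angle between the x axis of tray_center and the x axis of lower_tray, either way round below 0.13 rad and angle between tray_center's own z axis and vertical below 0.06 rad and linear speed of tray below 0.02 m/s and contact force between tray and lower_tray above 0.3 N); the robot touches nothing.
It fails at once if the tray is tipped more than 0.5 rad (angle between tray_center's own z axis and vertical above 0.5 rad).
It fails at once if the tray is dropped onto the lower tray: it falls faster than 0.6 m/s there, out of the fingers (horizontal distance between tray_center and lower_tray_rim below 0.06 m and linear speed of tray above 0.6 m/s and contact force between the fingers and tray below 0.1 N).
It fails at once if a bystander is moved more than 30 mm (distance of any of cup_small, tissue_pouch, petri, forceps, vial_small, stain_a, stain_b from where it was at the start of the episode above 0.03 m).
It also fails if it takes over 58 s, if anything falls off the work surface, if the arm or the gripper's body presses on something with over 40 N, if the wrist force passes 120 N, or if a joint passes its speed limit or range.

### The arm

A 6-joint arm with a two-finger parallel gripper is mounted at the origin on a cart in front of the work surface, level with it; the furniture and walls round the work are solid. World frame = base frame: x ahead of the robot, y to its left, z up, the work surface at z = 0. Lengths are in m, angles in degrees, forces in N, time in s.
With the tool pointing down it reaches from about 0.4 to 0.825 m from the base axis. Payload 7 kg.
Tool frame: the origin (TCP) lies at the very end of the fingers, on their centre line; the grasp point (between the pads) lies r.grip_depth behind it (r.grip_depth is the distance from the TCP to the grasp point, in m); z points along the fingers, y is the direction in which the jaws open and shut (so a half turn about z gives the same grasp; the last joint's range is limited). The gripper opens to 88 mm and grips with 3 to 60 N. Pads are 19 mm wide; open, the fingers measure 130 mm over their backs; the gripper's body (78 mm by 193 mm) begins 47 mm behind the grasp point.
Start: joints at [-54.081, 20.546, 0.682, 0, -70.136, -16.507], TCP at [0.224, -0.637, 0.204] pointing down, gripper open.
Joint ranges: [-176.03, 176.03], [-82.01, 121.73], [-58.28, 71.71], [-173.87, 95.51], [-174.79, -0.11], [-173.66, 173.66]. Speed limits (degrees/s): [136.94, 136.94, 172.46, 180, 180, 180].

### API

Orientations are given as [roll, pitch, yaw] about the fixed x, y, z axes, in that order (R = Rz(yaw) Ry(pitch) Rx(roll)).
In Python, from plant import r gives the robot as it stands. The module is installed in compiled form; this text tells all that it offers.
- The arm moves only by the tool step_arm, never from a script. Its argument "increments" is a list of rows, each a list of 3 entries, a list of its own where there are three numbers: the shift along the tool's x, y, z in m, then the turn, a rotation vector about the tool's x, y, z in rad, then the closure, from 0 (fully open) to 1 (shut). In form: [[[x, y, z], [wx, wy, wz], grip], ...]. A call has 1 to 10 rows; each row is the pose to reach, as a shift and turn from the pose commanded when the call began, along the tool's axes at that moment; what a row does not reach only later rows make up. A row lasts 1/10 s, in which the tool goes at most 50 mm and 8.59 degrees, less where a joint would pass 70% of its speed; a pose out of reach is approached as far as the arm can. A call with a gripper value outside its range is refused whole. The fingers move at their own pace and stop on an object; "force" is the grip in N (left out, the last holds). Time passes only in rows, so rows that repeat a pose let the fingers close. It gives the time, the measured TCP pose, the force and the opening at its end, in the units of the state.
- r.get_state(): the state, without advancing time (a new reading comes with each control period).
- r.capture(name): name is "side" or "top" or "wrist"; returns a dict with "color" (384x512x3 uint8, red, green, blue), "intrinsics" (3x3 intrinsics, pixels), "rvec" (rotation vector, rad) and "tvec" (3), from world to camera coordinates, as OpenCV has them; the wrist camera has in their place "T_tool_cam" (4x4, takes a point from camera to tool coordinates, whose origin is the TCP and whose axes are the flange's). Camera axes: x right, y down, z forward; pixel columns grow to the right and rows downward; lengths in m; the calibration is good to about 2 mm. A picture is of the moment at which its call begins: read the wrist's pose just before it. There is no depth.
- r.close_job(): hands the job in, once; it reports no verdict.
The state is a dict: "time_s": time; "joints": joint angles; "qd": joint speeds; "joint_torque": joint torques, N m; "tcp_pos": TCP position; "eef_rot": TCP orientation; "contact_force": force on the tool from outside, world axes, zero at the start; "moment": the same for the moment, N m; "gripper_width": finger opening in m.
Only numpy, scipy, OpenCV 4.12 (cv2) and the standard library are available. Lean on these libraries where they do the work, as an engineer would, in place of code of your own. Each camera call takes 0.05 s, during which the arm holds its last target.

## Working session

There is one attempt and no reset: what is moved stays moved. The work goes in short steps, Python scripts to look and compute and a tool call to move; the robot and the scene stay as the last step left them, time stands still between calls to the robot, and variables do not carry over. Pictures are saved under pics/ and viewed, and the job is handed in when it is done.

Besides the shell and the picture viewer there is one more tool, called after ">>>" as name(argument=value, ...) on one line, values as JSON. step_arm: Moves the arm, as the interface text tells. Its arguments: {"type":"object","properties":{"increments":{"type":"array","items":{"type":"array"}},"force":{"type":"number"}},"required":["increments"]}

```bash
mkdir -p pics
cat > h.py <<'E'
import numpy as np, cv2
from scipy.spatial.transform import Rotation as R
from plant import r
def cam(name):
    s=r.get_state(); c=r.capture(name); K=np.array(c["intrinsics"])
    if name=="wrist":
        T=np.eye(4); T[:3,:3]=R.from_euler('xyz',s["eef_rot"],degrees=True).as_matrix(); T[:3,3]=s["tcp_pos"]
        T=T@np.array(c["T_tool_cam"])
    else:
        Rm=cv2.Rodrigues(np.array(c["rvec"],float))[0]; T=np.eye(4); T[:3,:3]=Rm.T; T[:3,3]=-Rm.T@np.array(c["tvec"]).ravel()
    return c["color"],K,T
def save(n,img): cv2.imwrite("pics/"+n+".png",cv2.cvtColor(img,cv2.COLOR_RGB2BGR))
def ray(K,T,p):
    d=np.linalg.solve(K,np.array([p[0],p[1],1.])); return T[:3,3],T[:3,:3]@d
def onz(K,T,p,z):
    o,d=ray(K,T,p); return o+d*(z-o[2])/d[2]
def proj(K,T,X):
    q=K@(T[:3,:3].T@(np.array(X)-T[:3,3])); return q[:2]/q[2]
def tri(a,b):
    (o,d),(p,e)=a,b; A=np.stack([d,-e],1); t=np.linalg.lstsq(A,p-o,rcond=None)[0]
    x=o+d*t[0]; y=p+e*t[1]; return (x+y)/2,np.linalg.norm(x-y)
E
python3 - <<'E'
from h import *
np.set_printoptions(precision=4,suppress=True)
print(r.get_state(), r.grip_depth)
import pickle
D={}
for n in("side","top","wrist"):
    D[n]=cam(n); save(n+"0",D[n][0]); print(n,D[n][1],D[n][2])
pickle.dump(D,open("d0.pkl","wb"))
E
```

```text
{'time_s': 0.0, 'joints': array([-54.0806,  20.5898,   0.6344,  -0.0219, -70.1366, -16.5069]), 'qd': array([ 0.0336,  0.0583,  0.0734, -0.0103, -0.0275, -0.1253]), 'joint_torque': array([ -0.    , -58.2718,  29.3068,   6.9976,   0.0068,  -0.0002]), 'tcp_pos': array([ 0.2242, -0.6361,  0.2032]), 'eef_rot': array([ 179.9059,   -0.0064, -160.595 ]), 'contact_force': array([ 0.4529, -0.2258, -0.6234]), 'moment': array([-0.    , -0.0082,  0.0068]), 'gripper_width': 0.08758767958632924} 0.0188
side [[380.8489   0.     249.2761]
 [  0.     380.8489 190.5684]
 [  0.       0.       1.    ]] [[ 0.0161 -0.5778  0.816  -0.9033]
 [-0.9999 -0.0103  0.0125 -0.1621]
 [ 0.0012 -0.8161 -0.5779  1.1563]
 [ 0.      0.      0.      1.    ]]
top [[409.4366   0.     257.2964]
 [  0.     409.4366 195.7959]
 [  0.       0.       1.    ]] [[ 0.0138 -0.9987  0.0499  0.4638]
 [-0.9999 -0.0136  0.0046 -0.1604]
 [-0.0039 -0.0499 -0.9987  1.6293]
 [ 0.      0.      0.      1.    ]]
wrist [[333.4936   0.     255.9357]
 [  0.     333.4936 198.1175]
 [  0.       0.       1.    ]] [[-0.3332  0.902   0.2745  0.1488]
 [ 0.9429  0.3185  0.0978 -0.6615]
 [ 0.0008  0.2914 -0.9566  0.3845]
 [ 0.      0.      0.      1.    ]]
```

View pics/side0.png

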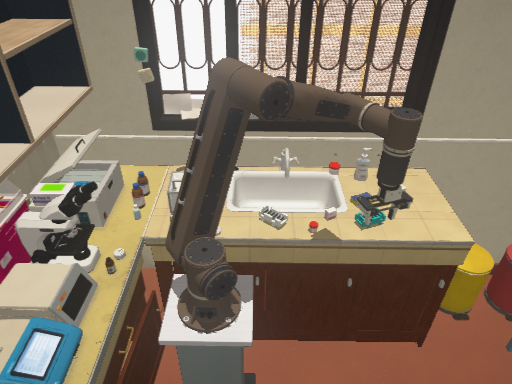

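View pics/top0.png

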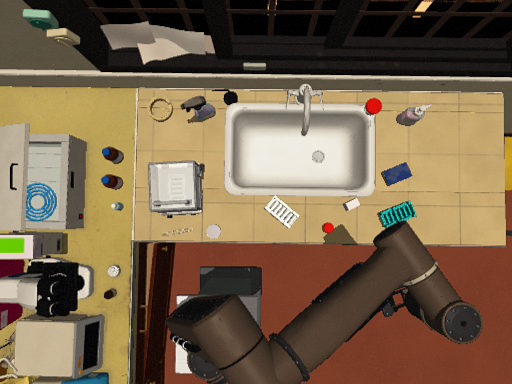

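View pics/wrist0.png

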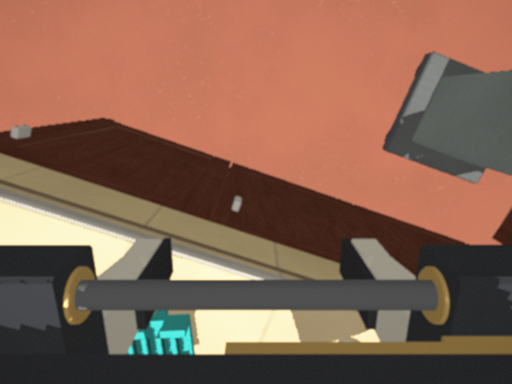

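White tray at top-view (282,211) matches the description; the turquoise one at (396,214) is the decoy; the third tray is under the hood at (176,187). I'll check close crops next.

Run:
```python
from h import *
import pickle
D=pickle.load(open("d0.pkl","rb"))
t=D["top"][0]
save("c_dry",cv2.resize(t[145:245,130:240],None,fx=5.5,fy=5.5,interpolation=cv2.INTER_CUBIC))
save("c_tray",cv2.resize(t[185:245,250:350],None,fx=8,fy=8,interpolation=cv2.INTER_CUBIC))
s=D["side"][0]
save("c_side",cv2.resize(s[150:250,150:350],None,fx=4,fy=4,interpolation=cv2.INTER_CUBIC))
```

```text
(no output)
```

View pics/c_dry.png

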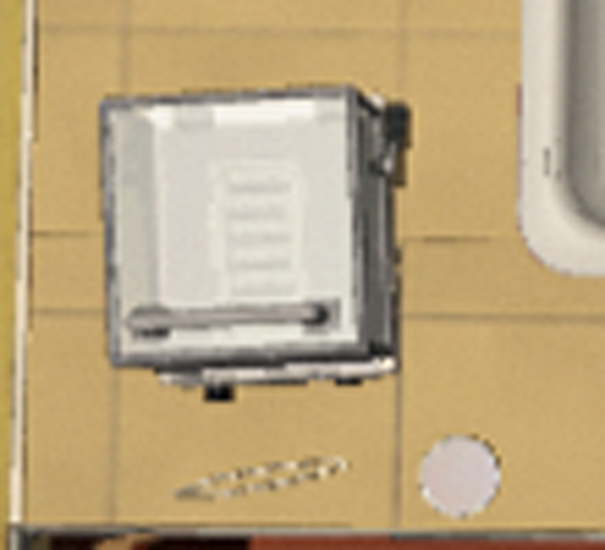

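View pics/c_tray.png

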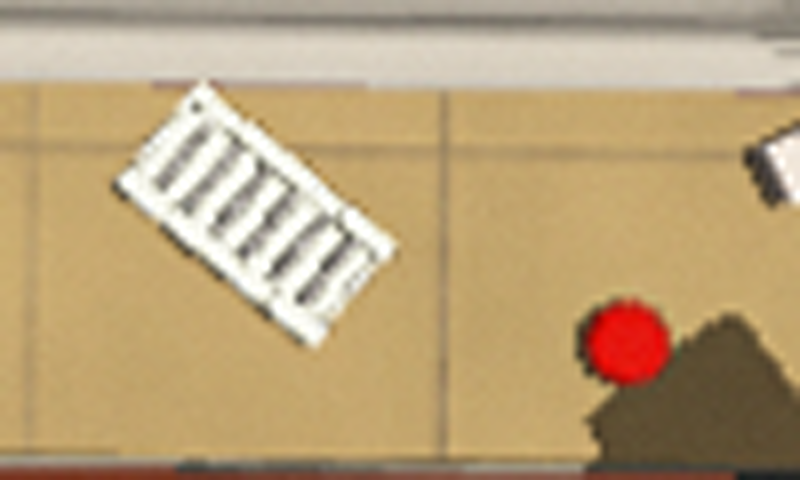

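View pics/c_side.png

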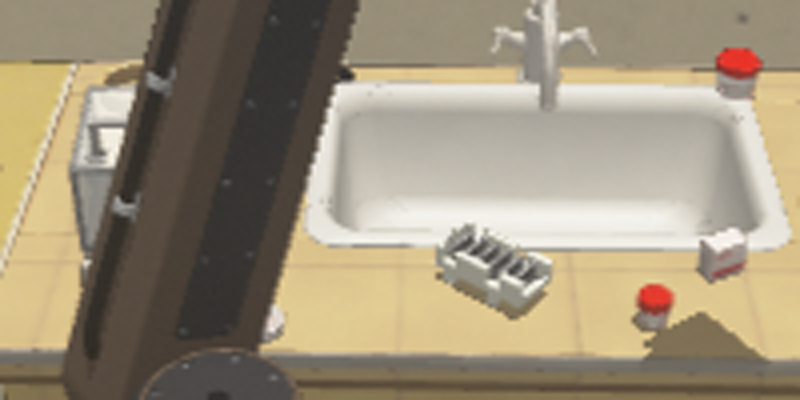

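Run:
```python
from h import *
import pickle
np.set_printoptions(precision=4,suppress=True)
D=pickle.load(open("d0.pkl","rb"))
t,K,T=D["top"]
f=lambda x,y:(130+x/5.5-.4,145+y/5.5-.4)
for n,p,z in [("barL",f(140,320),.21),("barR",f(318,314),.21),("hBL",f(102,100),.162),("hBR",f(355,92),.162),("hFL",f(110,365),.162),("hFR",f(360,352),.162)]:
    print(n,onz(K,T,p,z))
# tray mask
g=t.astype(int); m=((g.min(2)>215)).astype(np.uint8); m[:195]=0;m[235:]=0;m[:,:255]=0;m[:,310:]=0
c=max(cv2.findContours(m,0,2)[0],key=cv2.contourArea); 
P=np.array([onz(K,T,p[0],.05)[:2] for p in c],np.float32); print(cv2.minAreaRect(P), cv2.boxPoints(cv2.minAreaRect(P)))
for n,p,z in[("cup",(328,228),.039),("pouch",(352,204),.048)]: print(n,onz(K,T,p,z))
```

```text
barL [0.5055 0.2007 0.21  ]
barR [0.5108 0.0883 0.21  ]
hBL [0.6509 0.2416 0.162 ]
hBR [0.6584 0.0757 0.162 ]
hFL [0.4773 0.2317 0.162 ]
hFR [0.488  0.0688 0.162 ]
((0.4845638573169708, -0.24812442064285278), (0.12159629911184311, 0.06181354820728302), 50.952613830566406) [[ 0.4223 -0.2759]
 [ 0.4703 -0.3148]
 [ 0.5469 -0.2204]
 [ 0.4989 -0.1814]]
cup [ 0.4221 -0.4285  0.039 ]
pouch [ 0.516  -0.5191  0.048 ]
```

```bash
cat >> h.py <<'E'
def inc(pos,yaw,roll=180.,pitch=0.):
    s=r.get_state(); Rm=R.from_euler('xyz',s["eef_rot"],degrees=True)
    d=Rm.inv().apply(np.array(pos)-s["tcp_pos"]); w=(Rm.inv()*R.from_euler('xyz',[roll,pitch,yaw],degrees=True)).as_rotvec()
    print("shift",np.round(d,4),"turn",np.round(w,4),"rows",np.linalg.norm(d)/.05,np.degrees(np.linalg.norm(w))/8.59)
E
python3 - <<'E'
from h import *
inc([.516,-.209,.32],-129)
E
```

```text
shift [-0.4172  0.3062 -0.1163] turn [ 1.300e-03  2.000e-04 -5.514e-01] rows 10.608044995040473 3.6779485174340167
```

>>> step_arm(increments=[[[-0.02, 0.01, -0.04], [0, 0, -0.05], 0], [[-0.05, 0.04, -0.08], [0, 0, -0.15], 0], [[-0.417, 0.306, -0.116], [0.001, 0, -0.551], 0], [[-0.417, 0.306, -0.116], [0.001, 0, -0.551], 0], [[-0.417, 0.306, -0.116], [0.001, 0, -0.551], 0], [[-0.417, 0.306, -0.116], [0.001, 0, -0.551], 0], [[-0.417, 0.306, -0.116], [0.001, 0, -0.551], 0], [[-0.417, 0.306, -0.116], [0.001, 0, -0.551], 0], [[-0.417, 0.306, -0.116], [0.001, 0, -0.551], 0], [[-0.417, 0.306, -0.116], [0.001, 0, -0.551], 0]])

```text
time_s: 1.15
tcp_pos: [0.482, -0.2576, 0.3149]
eef_rot: [-179.9, -0.0, -129.0]
contact_force: [0.6, -0.7, 0.2]
gripper_width: 0.088
```

>>> step_arm(increments=[[[-0.06, 0.045, 0], [0, 0, 0], 0], [[-0.06, 0.045, 0], [0, 0, 0], 0]])

```text
time_s: 1.35
tcp_pos: [0.4845, -0.1815, 0.3143]
eef_rot: [-180.0, -0.0, -128.9]
contact_force: [0.3, -0.4, 0.0]
gripper_width: 0.0877
```

Run:
```python
from h import *
s=r.get_state();print(s["time_s"],s["tcp_pos"],s["eef_rot"],s["contact_force"])
inc([.516,-.209,.32],-129)
import pickle
D={}
for n in("side","wrist"):
    D[n]=cam(n); save(n+"1",D[n][0])
pickle.dump(D,open("d1.pkl","wb"))
```

```text
1.35 [ 0.48454966 -0.18153985  0.31425497] [-1.79986572e+02 -2.99609541e-03 -1.28905509e+02] [ 0.34760624 -0.44534678  0.04122458]
shift [ 0.0016 -0.0417 -0.0057] turn [-0.0002 -0.0001  0.0016] rows 0.8428972038790823 0.011116088368383566
```

View pics/wrist1.png

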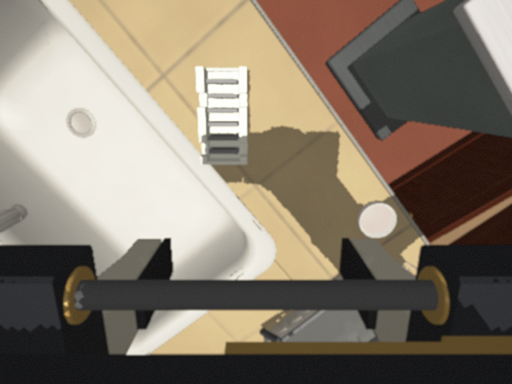

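View pics/side1.png

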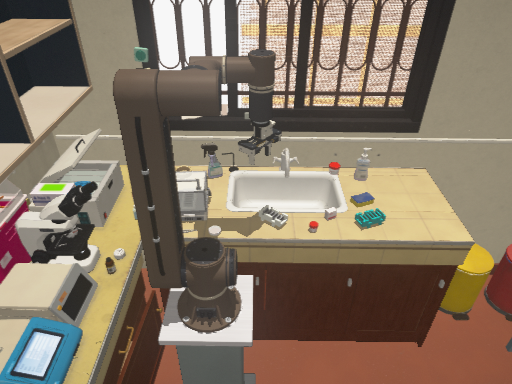

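Run:
```python
from h import *
import pickle
D=pickle.load(open("d1.pkl","rb"))
w,K,T=D["wrist"]
save("c_w1",cv2.resize(w[55:180,170:280],None,fx=4.5,fy=4.5,interpolation=cv2.INTER_CUBIC))
save("c_s1",cv2.resize(D["side"][0][160:260,150:300],None,fx=5,fy=5,interpolation=cv2.INTER_CUBIC))
```

```text
(no output)
```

View pics/c_w1.png

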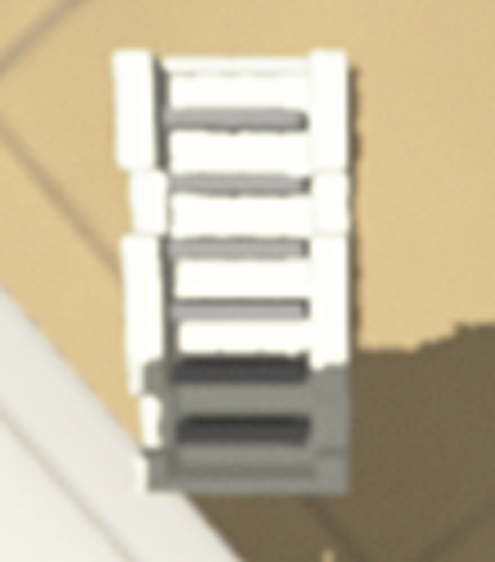

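View pics/c_s1.png

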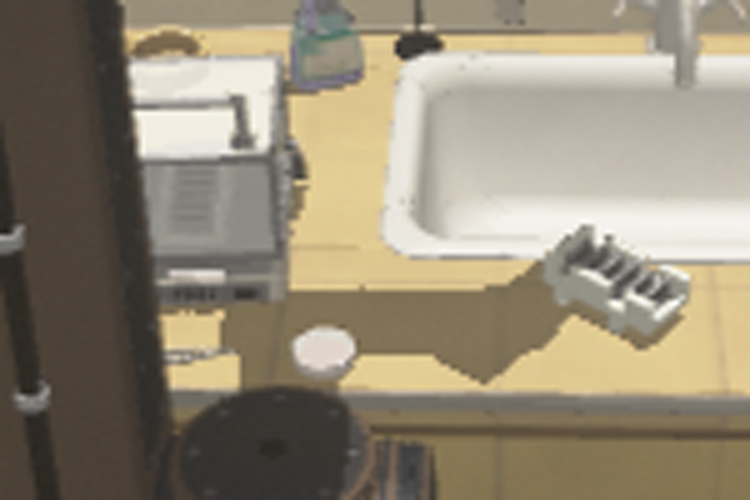

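Run:
```python
from h import *
inc([.508,.225,.36],-87.2)
```

```text
shift [-0.3318  0.2365 -0.0454] turn [-1.000e-03  1.000e-04 -7.261e-01] rows 8.199006673015369 4.843357607557746
```

>>> step_arm(increments=[[[-0.332, 0.237, -0.045], [-0.001, 0, -0.726], 0], [[-0.332, 0.237, -0.045], [-0.001, 0, -0.726], 0], [[-0.332, 0.237, -0.045], [-0.001, 0, -0.726], 0], [[-0.332, 0.237, -0.045], [-0.001, 0, -0.726], 0], [[-0.332, 0.237, -0.045], [-0.001, 0, -0.726], 0], [[-0.332, 0.237, -0.045], [-0.001, 0, -0.726], 0], [[-0.332, 0.237, -0.045], [-0.001, 0, -0.726], 0], [[-0.332, 0.237, -0.045], [-0.001, 0, -0.726], 0], [[-0.332, 0.237, -0.045], [-0.001, 0, -0.726], 0], [[-0.332, 0.237, -0.045], [-0.001, 0, -0.726], 0]])

```text
time_s: 2.45
tcp_pos: [0.5092, 0.224, 0.3584]
eef_rot: [179.9, -0.1, -87.3]
contact_force: [-0.4, -0.8, -0.0]
gripper_width: 0.0876
```

Run:
```python
from h import *
s=r.get_state();print(s["time_s"],s["tcp_pos"],s["eef_rot"],s["contact_force"],s["qd"])
import pickle
D={}
for n in("side","wrist"):
    D[n]=cam(n); save(n+"2",D[n][0])
pickle.dump(D,open("d2.pkl","wb"))
w,K,T=D["wrist"]
print(proj(K,T,[.508,.147,.21]),proj(K,T,[.5055,.2007,.21]),proj(K,T,[.5108,.0883,.21]))
```

```text
2.45 [0.50921147 0.22395    0.35838139] [ 1.79906619e+02 -8.21464878e-02 -8.73037153e+01] [-0.370395   -0.79602387 -0.02743367] [-2.08185044 -1.62025186 -1.44925753  0.10897862 -0.25684272  0.99274974]
[259.70712116  99.42097176] [259.50500328 155.76620825] [259.87728773  31.11964405]
```

View pics/wrist2.png

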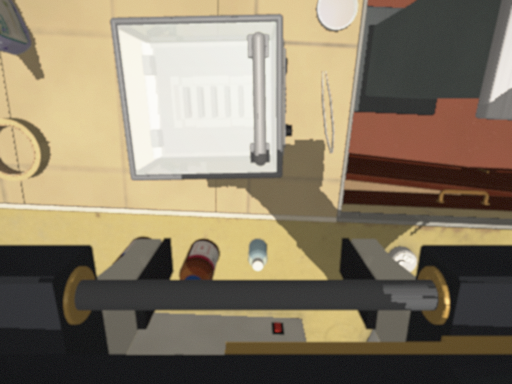

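View pics/side2.png

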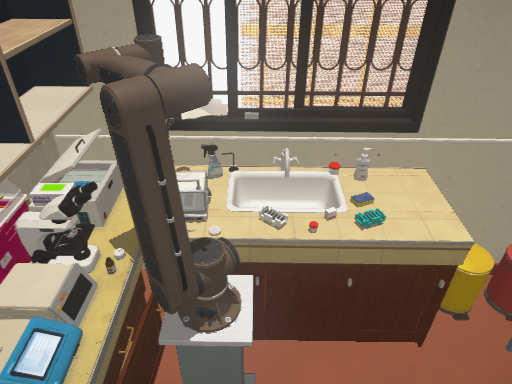

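Run:
```python
from h import *
import pickle
np.set_printoptions(precision=4,suppress=True)
w,K,T=pickle.load(open("d2.pkl","rb"))["wrist"]
save("c_w2",cv2.resize(w[5:190,105:300],None,fx=3.2,fy=3.2,interpolation=cv2.INTER_CUBIC))
g=cv2.cvtColor(w,cv2.COLOR_RGB2GRAY)
for row in (60,80,100,120,135): print(row,g[row,244:276])
```

```text
60 [239 239 239 239 240 241 240 232 193 162 163 177 190 207 221 217 202 186
 173 158 164 214 238 241 240 239 235 227 222 221 220 207]
80 [243 244 244 243 244 245 246 242 220 171 159 172 185 201 219 221 209 191
 176 163 161 199 234 241 241 238 234 226 221 220 220 209]
100 [240 243 244 244 244 244 244 241 225 185 161 165 181 196 212 219 211 193
 181 167 158 181 225 237 240 238 235 228 223 221 219 201]
120 [243 243 243 244 243 243 243 245 241 221 174 163 176 189 206 218 213 198
 184 171 163 182 225 240 241 238 236 228 221 219 221 219]
135 [237 237 237 237 236 237 237 237 234 214 174 162 173 186 200 213 213 201
 186 174 161 173 217 236 239 239 237 230 222 220 222 219]
```

View pics/c_w2.png

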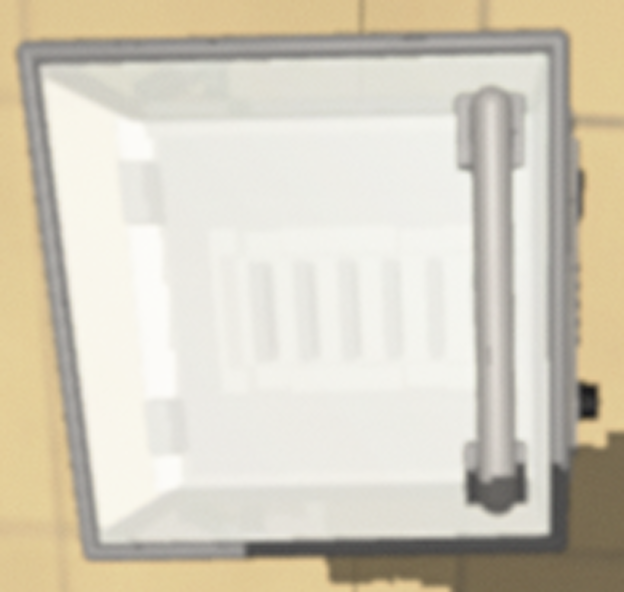

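Run:
```python
from h import *
import pickle
np.set_printoptions(precision=4,suppress=True)
w,K,T=pickle.load(open("d2.pkl","rb"))["wrist"]
a=onz(K,T,(258.3,60),.21);b=onz(K,T,(259.6,135),.21);d=b-a
print(a,b,np.degrees(np.arctan2(-d[0],d[1])))
f=lambda x,y:(105+x/3.2-.35,5+y/3.2-.35)
c=[onz(K,T,f(*p),.162) for p in[(25,50),(562,38),(560,548),(90,552)]]
for i in range(4):
    e=c[(i+1)%4]-c[i]; print(c[i],np.linalg.norm(e),np.degrees(np.arctan2(e[1],e[0])))
print(np.mean(c,0))
print([onz(K,T,f(490,x),.21) for x in (95,505)])
# lower tray rims z=.09 (crop)
print([onz(K,T,f(*p),.09) for p in[(220,230),(220,388),(470,232),(470,392)]])
inc([.508,.148,.30],-87.2)
```

```text
[0.511  0.1124 0.21  ] [0.5064 0.1803 0.21  ] 3.8793368669230937
[0.6611 0.0771 0.162 ] 0.17091757626038415 -176.14368239486151
[0.4906 0.0656 0.162 ] 0.1658957462169364 93.65247108292068
[0.48   0.2312 0.162 ] 0.17049787877901373 3.174466808490661
[0.6503 0.2406 0.162 ] 0.16386580370610637 -86.19908487140884
[0.5705 0.1536 0.162 ]
[array([0.5126, 0.091 , 0.21  ]), array([0.5069, 0.2075, 0.21  ])]
[array([0.6173, 0.125 , 0.09  ]), array([0.6188, 0.1865, 0.09  ]), array([0.5183, 0.1211, 0.09  ]), array([0.5156, 0.1833, 0.09  ])]
shift [0.0737 0.0044 0.0589] turn [ 0.0011 -0.0012 -0.0039] rows 1.8891959580145063 0.027859797347385182
```

Run:
```python
from h import *
inc([.509,.149,.28],-86.4)
inc([.509,.149,.191],-86.4)
```

```text
shift [0.0727 0.0033 0.0789] turn [ 0.0011 -0.0012 -0.0178] rows 2.1474069393190587 0.11940986213554532
shift [0.0726 0.0032 0.1679] turn [ 0.0011 -0.0012 -0.0178] rows 3.659707642959773 0.11940986213554532
```

>>> step_arm(increments=[[[0.04, 0.002, 0.03], [0.001, -0.001, -0.018], 0], [[0.073, 0.003, 0.06], [0.001, -0.001, -0.018], 0], [[0.073, 0.003, 0.08], [0.001, -0.001, -0.018], 0], [[0.073, 0.003, 0.11], [0.001, -0.001, -0.018], 0], [[0.073, 0.003, 0.14], [0.001, -0.001, -0.018], 0], [[0.073, 0.003, 0.16], [0.001, -0.001, -0.018], 0.3], [[0.073, 0.003, 0.168], [0.001, -0.001, -0.018], 0.5], [[0.073, 0.003, 0.168], [0.001, -0.001, -0.018], 0.5], [[0.073, 0.003, 0.168], [0.001, -0.001, -0.018], 0.6], [[0.073, 0.003, 0.168], [0.001, -0.001, -0.018], 0.6]], force=25)

```text
time_s: 3.55
tcp_pos: [0.51, 0.1495, 0.1927]
eef_rot: [-179.8, 0.1, -86.4]
contact_force: [0.0, -0.6, 0.3]
gripper_width: 0.0533
```

Run:
```python
from h import *
s=r.get_state();print(s["time_s"],s["tcp_pos"],s["eef_rot"],s["contact_force"],s["gripper_width"])
w,K,T=cam("wrist"); save("wrist3",w)
```

```text
3.55 [0.51004701 0.14954109 0.1927068 ] [-1.79847286e+02  8.43948348e-02 -8.64004438e+01] [ 0.02761616 -0.63243597  0.29017042] 0.053341583250221286
```

View pics/wrist3.png

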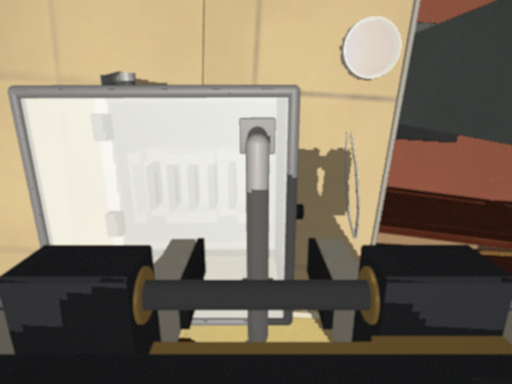

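The bar (column 258) is centred between the fingers. Closing.

>>> step_arm(increments=[[[0, 0, 0.001], [0, 0, 0], 1], [[0, 0, 0.001], [0, 0, 0], 1], [[0, 0, 0.001], [0, 0, 0], 1], [[0, 0, 0.001], [0, 0, 0], 1], [[0, 0, 0.001], [0, 0, 0], 1], [[0, 0, 0.001], [0, 0, 0], 1]], force=25)

```text
time_s: 4.2
tcp_pos: [0.5094, 0.1495, 0.1902]
eef_rot: [-180.0, 0.0, -86.4]
contact_force: [1.0, 0.0, -1.1]
gripper_width: 0.0084
```

Run:
```python
from h import *
s=r.get_state();print(s["time_s"],s["tcp_pos"],s["eef_rot"],s["contact_force"],s["gripper_width"])
a=np.arctan2(160,-150)
for th in np.arange(.08,1.5,.08):
    print(round(th,2),np.round(np.array([219.3*np.cos(a-th)+150, 219.3*np.sin(a-th)-160]),0))
```

```text
4.2 [0.50941104 0.14948227 0.19023153] [-1.79957391e+02  3.05287582e-02 -8.63884087e+01] [ 0.95754302  0.01086875 -1.09910925] 0.00838331241484331
0.08 [13. 11.]
0.16 [27. 22.]
0.24 [42. 31.]
0.32 [58. 39.]
0.4 [74. 46.]
0.48 [91. 51.]
0.56 [108.  55.]
0.64 [125.  58.]
0.72 [143.  59.]
0.8 [160.  59.]
0.88 [178.  58.]
0.96 [195.  55.]
1.04 [212.  50.]
1.12 [229.  45.]
1.2 [245.  38.]
1.28 [260.  30.]
1.36 [275.  20.]
1.44 [289.  10.]
```

>>> step_arm(increments=[[[0, -0.006, -0.005], [0, 0, 0], 1], [[0, -0.013, -0.011], [0, 0, 0], 1], [[0, -0.02, -0.016], [0, 0, 0], 1], [[0, -0.027, -0.022], [0, 0, 0], 1]], force=35)

```text
time_s: 4.6
tcp_pos: [0.537, 0.1512, 0.2127]
eef_rot: [-179.9, 0.0, -86.4]
contact_force: [0.1, -0.5, -0.2]
gripper_width: 0.0002
```

Run:
```python
from h import *
s=r.get_state();print(s["time_s"],s["tcp_pos"],s["eef_rot"],s["contact_force"],s["gripper_width"])
w,K,T=cam("wrist"); save("wrist4",w)
```

```text
4.6 [0.53698859 0.15120518 0.21272804] [-1.79945655e+02  3.03207371e-02 -8.63867126e+01] [ 0.06681492 -0.46586073 -0.18944697] 0.00015645218985597866
```

View pics/wrist4.png

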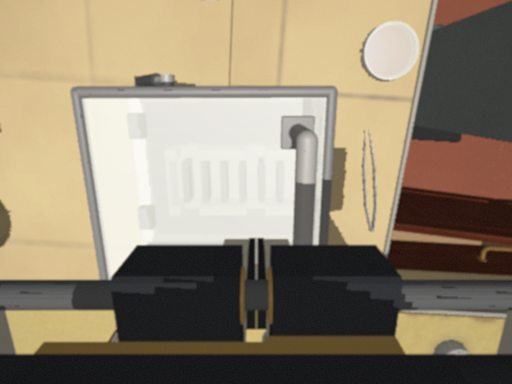

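The grip missed: the fingers are shut empty and the bar is at column 305, in front of them. I'll triangulate the bar height from the wrist views.

Run:
```python
from h import *
np.set_printoptions(precision=4,suppress=True)
import pickle
w4,K,T4=cam("wrist")
w2,_,T2=pickle.load(open("d2.pkl","rb"))["wrist"]
g=cv2.cvtColor(w4,cv2.COLOR_RGB2GRAY)
for row in (150,165,200,220): print(row,g[row,288:326])
g=cv2.cvtColor(w2,cv2.COLOR_RGB2GRAY)
# top end of the bar / base of post: same features in 2 images
save("c_w4",cv2.resize(w4[100:250,260:360],None,fx=4,fy=4,interpolation=cv2.INTER_CUBIC))
# x-plane intersection: bar at x from w2 ; row160 col 305 in w4
a,b=[ray(K,T4,(305.5,rr)) for rr in(145,200)]
for z in(.19,.2,.205,.21,.215,.22): print(z,[onz(K,T4,(305.5,rr),z) for rr in(150,200)], onz(K,T2,(258.3,60),z),onz(K,T2,(259.6,135),z))
```

```text
150 [239 239 239 239 239 239 241 241 238 210 160 134 141 154 162 165 172 179
 189 199 207 209 205 200 195 188 184 179 172 162 154 167 201 221 225 227
 223 188]
165 [240 240 240 241 239 238 238 241 237 197 143 134 148 159 165 170 176 188
 195 202 203 202 200 196 190 186 182 173 165 154 161 191 213 219 221 219
 192 150]
200 [234 235 235 235 236 235 236 228 180 118  88  92  93  94  95  96  99  99
  98 101  98  98  99  98  98  95  95  97 128 172 203 209 215 211 177 114
  77  71]
220 [230 229 231 231 231 232 228 190 130  91  90  92  92  94  95  99 101  98
  99  98  98 100 101  98  94  94  99 130 178 207 216 219 213 171 110  72
  73  77]
0.19 [array([0.5101, 0.1031, 0.19  ]), array([0.5067, 0.1351, 0.19  ])] [0.511  0.1104 0.19  ] [0.5061 0.1824 0.19  ]
0.2 [array([0.5117, 0.1017, 0.2   ]), array([0.5084, 0.1321, 0.2   ])] [0.511  0.1114 0.2   ] [0.5063 0.1814 0.2   ]
0.205 [array([0.5125, 0.101 , 0.205 ]), array([0.5093, 0.1306, 0.205 ])] [0.511  0.1119 0.205 ] [0.5063 0.1808 0.205 ]
0.21 [array([0.5132, 0.1002, 0.21  ]), array([0.5101, 0.1291, 0.21  ])] [0.511  0.1124 0.21  ] [0.5064 0.1803 0.21  ]
0.215 [array([0.514 , 0.0995, 0.215 ]), array([0.511 , 0.1276, 0.215 ])] [0.5111 0.1129 0.215 ] [0.5065 0.1798 0.215 ]
0.22 [array([0.5148, 0.0988, 0.22  ]), array([0.5118, 0.1261, 0.22  ])] [0.5111 0.1134 0.22  ] [0.5066 0.1792 0.22  ]
```

View pics/c_w4.png

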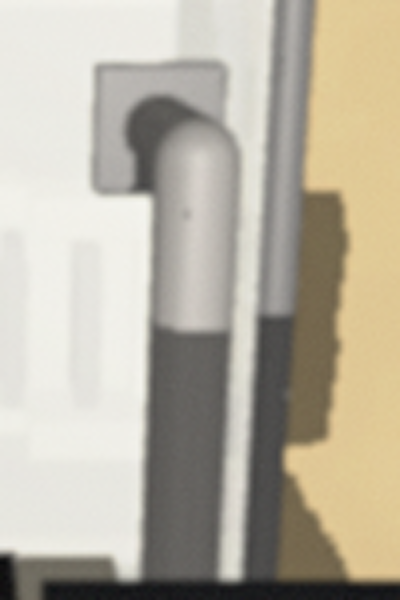

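Run:
```python
from h import *
np.set_printoptions(precision=4,suppress=True)
import pickle
w4,K,T4=cam("wrist")
w2,_,T2=pickle.load(open("d2.pkl","rb"))["wrist"]
o,d1=ray(K,T2,(258.3,60));_,d2=ray(K,T2,(259.6,135)); n=np.cross(d1,d2)
for p in[(308,150),(307.5,165),(306,200),(305.4,220)]:
    q,e=ray(K,T4,p); t=n@(o-q)/(n@e); print(q+e*t)
p=[r.get_state()["tcp_pos"]];print(p)
```

```text
[0.512  0.0994 0.2144]
[0.5114 0.1075 0.2148]
[0.5101 0.1275 0.2147]
[0.5093 0.1391 0.2156]
[array([0.5369, 0.1511, 0.2124])]
```

Run:
```python
from h import *
np.set_printoptions(precision=4,suppress=True)
c=r.capture("wrist"); print(np.array(c["T_tool_cam"])); 
w,K,T=cam("wrist"); p=r.get_state()["tcp_pos"]
print(proj(K,T,p),proj(K,T,p+[0,0,.0188]),proj(K,T,p+[0,0,.066]))
s=cam("side"); save("side4",cv2.resize(s[0][130:260,130:290],None,fx=4.8,fy=4.8,interpolation=cv2.INTER_CUBIC))
t=cam("top"); save("top4",cv2.resize(t[0][120:250,110:270],None,fx=4.8,fy=4.8,interpolation=cv2.INTER_CUBIC))
```

```text
[[ 0.001  -0.9568 -0.2909  0.0777]
 [ 1.      0.001   0.0002  0.0008]
 [ 0.0001 -0.2909  0.9568 -0.1811]
 [ 0.      0.      0.      1.    ]]
[254.9702 234.8488] [254.8562 248.8216] [254.434  300.5741]
```

View pics/side4.png

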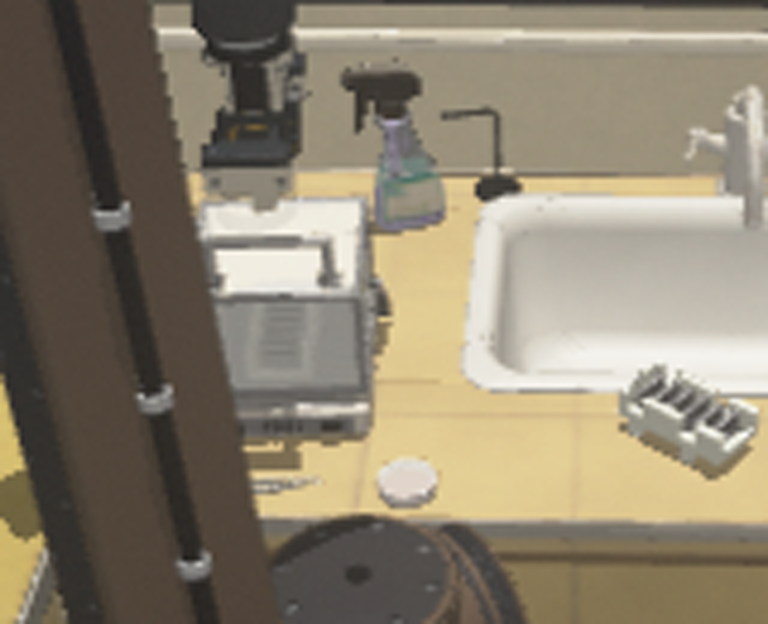

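View pics/top4.png

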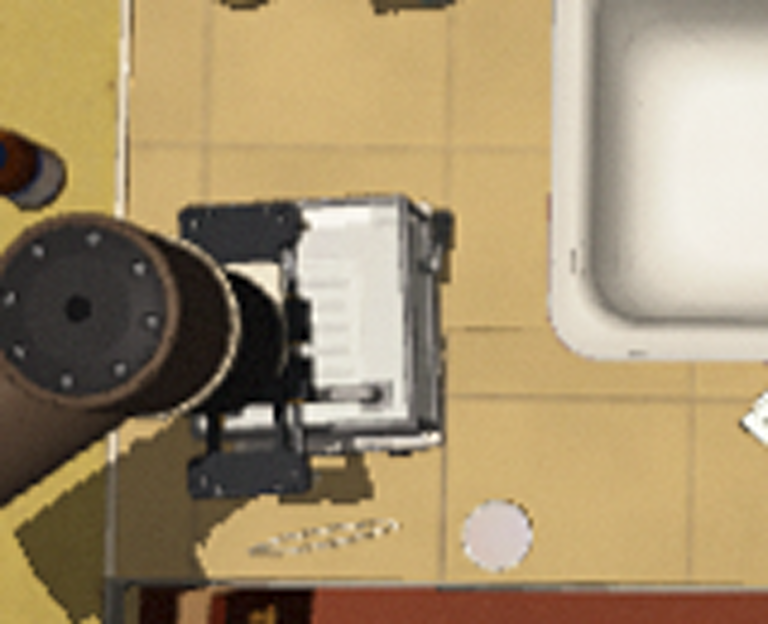

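Run:
```python
from h import *
np.set_printoptions(precision=4,suppress=True)
s,K,T=cam("side"); p=r.get_state()["tcp_pos"]
print("tcp px",(proj(K,T,p)-130)*4.8)
for z in(.17,.18,.19,.2,.21): print(z,(proj(K,T,[.512,.095,z])-130)*4.8,(proj(K,T,[.509,.139,z])-130)*4.8)
save("side5",cv2.resize(s[160:215,165:215],None,fx=11,fy=11,interpolation=cv2.INTER_CUBIC))
```

```text
tcp px [264.004  222.6419]
0.17 [323.4932 274.3503] [276.5779 275.6897]
0.18 [322.67   265.6333] [275.5962 266.9676]
0.19 [321.8412 256.8575] [274.6079 258.1866]
0.2 [321.0068 248.0225] [273.6128 249.3462]
0.21 [320.1668 239.1275] [272.6111 240.4459]
```

View pics/side5.png

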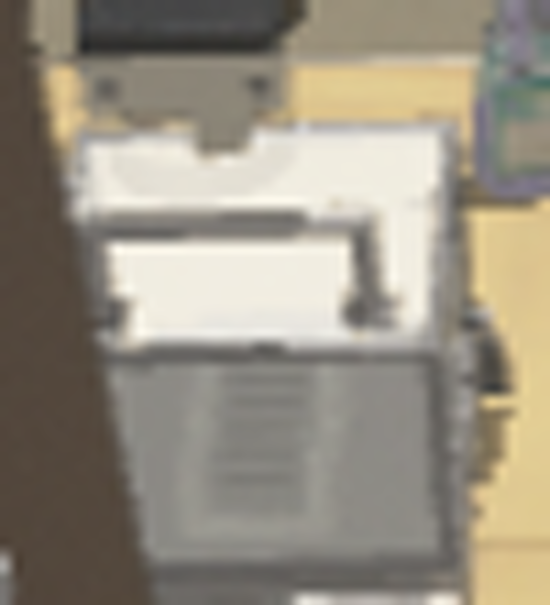

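Run:
```python
from h import *
w,K,T=cam("wrist"); save("w5",cv2.resize(np.clip(w[215:345,190:320].astype(int)*2,0,255).astype(np.uint8),None,fx=4.5,fy=4.5,interpolation=cv2.INTER_CUBIC))
s=r.get_state();print(s)
```

```text
{'time_s': 5.05, 'joints': array([ 3.58782357e+01,  9.12718247e+00, -1.37390376e+01, -9.46334411e-03,
       -6.71032776e+01, -3.22625808e+01]), 'qd': array([ 0.00800096,  0.04383688,  0.1641842 , -0.00616884, -0.05654804,
       -0.08037022]), 'joint_torque': array([-3.40805110e-02, -4.17007327e+01,  2.87026209e+01,  6.85418218e+00,
       -8.09010991e-03, -1.01945978e-03]), 'tcp_pos': array([0.53597639, 0.15103432, 0.21216676]), 'eef_rot': array([-1.79978862e+02,  2.36554480e-02, -8.63880204e+01]), 'contact_force': array([-0.27314491,  0.50096715, -0.48780217]), 'moment': array([ 0.02231745,  0.14561814, -0.01349672]), 'gripper_width': 0.0005781929951969011}
```

View pics/w5.png

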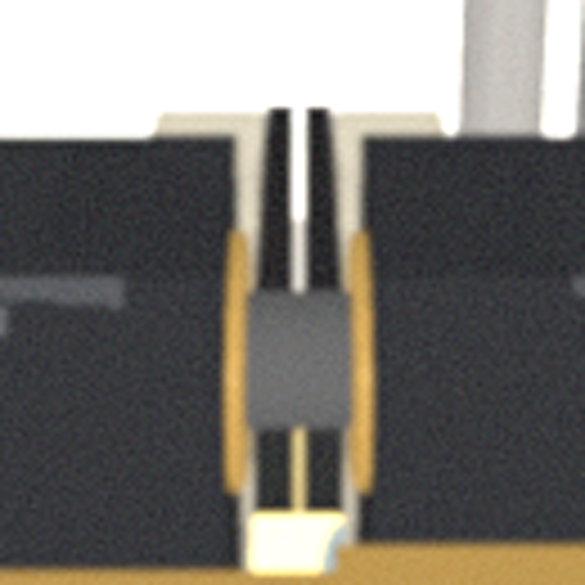

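Run:
```python
from h import *
w,K,T=cam("wrist"); c=r.capture("wrist"); Tt=np.array(c["T_tool_cam"])
for x in(0,.0095):
  for z in (0,-.01,-.0188,-.025,-.03): print(x,z,proj(K,Tt,[x,0,z]), proj(K,Tt,[x,.088/2,z]))
```

```text
0 0 [254.42862045 235.06397749] [329.33522943 235.13812406]
0 -0.01 [254.34882415 242.1679046 ] [333.10177732 242.24558011]
0 -0.0188 [254.27150354 249.0514317 ] [336.75145393 249.13250069]
0 -0.025 [254.21248143 254.30592035] [339.53739803 254.38956254]
0 -0.03 [254.16183212 258.81501402] [341.9281254  258.90085251]
0.0095 0 [254.42367207 219.89703954] [330.40211094 219.97282049]
0.0095 -0.01 [254.34241649 226.31736293] [334.28097049 226.39683831]
0.0095 -0.0188 [254.26356779 232.5475089 ] [338.04491911 232.63054508]
0.0095 -0.025 [254.20330351 237.30922671] [340.92170575 237.39496834]
0.0095 -0.03 [254.15153589 241.39959022] [343.39288771 241.48764473]
```

Run:
```python
from h import *
inc([.509,.149,.26],-86.4)
inc([.509,.149,.171],-86.4)
```

```text
shift [ 0.0004  0.0271 -0.0478] turn [-0.0005  0.0005  0.0003] rows 1.09827434638731 0.005070025820136195
shift [0.0004 0.0272 0.0412] turn [-0.0005  0.0005  0.0003] rows 0.9878287215287042 0.005070025820136195
```

>>> step_arm(increments=[[[0, 0, -0.04], [0, 0, 0], 0.4], [[0, 0.014, -0.048], [0, 0, 0], 0.4], [[0, 0.027, -0.048], [0, 0, 0], 0.4], [[0, 0.027, -0.048], [0, 0, 0], 0.4], [[0, 0.027, -0.048], [0, 0, 0], 0.4], [[0, 0.027, -0.048], [0, 0, 0], 0.4], [[0, 0.027, -0.02], [0, 0, 0], 0.4], [[0, 0.027, 0.01], [0, 0, 0], 0.4], [[0, 0.027, 0.03], [0, 0, 0], 0.4], [[0, 0.027, 0.041], [0, 0, 0], 0.4]], force=30)

```text
time_s: 6.15
tcp_pos: [0.5085, 0.1488, 0.1688]
eef_rot: [179.9, -0.1, -86.4]
contact_force: [-0.6, 0.0, 0.6]
gripper_width: 0.0523
```

Run:
```python
from h import *
s=r.get_state();print(s["time_s"],s["tcp_pos"],s["contact_force"],s["gripper_width"])
s,K,T=cam("side"); p=r.get_state()["tcp_pos"]
print("tcp px",(proj(K,T,p)-[165,160])*11)
save("side6",cv2.resize(s[160:215,165:215],None,fx=11,fy=11,interpolation=cv2.INTER_CUBIC))
save("wrist6",cam("wrist")[0])
```

```text
6.15 [0.50848238 0.14879362 0.16878574] [-0.58975632  0.01149442  0.60125796] 0.05225168037336715
tcp px [225.43760215 306.95600534]
```

View pics/side6.png

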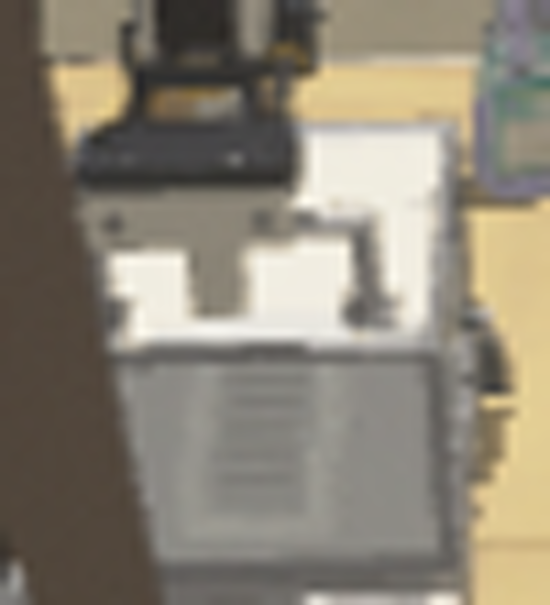

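View pics/wrist6.png

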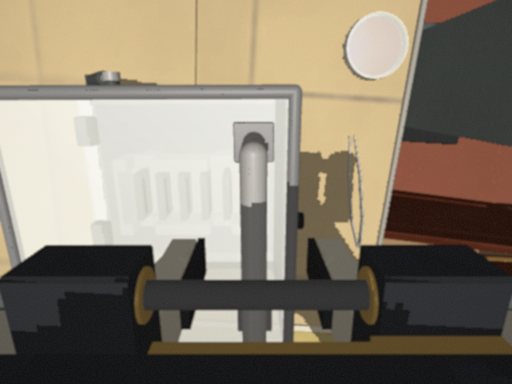

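>>> step_arm(increments=[[[0, 0, 0], [0, 0, 0], 1], [[0, 0, 0], [0, 0, 0], 1], [[0, 0, 0], [0, 0, 0], 1], [[0, 0, 0], [0, 0, 0], 1], [[0, 0, 0], [0, 0, 0], 1], [[0, 0, 0], [0, 0, 0], 1], [[0, 0, 0], [0, 0, 0], 1]], force=30)

```text
time_s: 6.95
tcp_pos: [0.5094, 0.1495, 0.1715]
eef_rot: [-179.9, 0.0, -86.4]
contact_force: [-0.5, -0.6, 1.8]
gripper_width: 0.011
```

Run:
```python
from h import *
s=r.get_state();print(s["time_s"],s["tcp_pos"],s["contact_force"],s["gripper_width"])
save("wrist7",cam("wrist")[0])
```

```text
6.95 [0.50941779 0.14949479 0.17154327] [-0.50292493 -0.55578894  1.75075494] 0.011037813837112333
```

View pics/wrist7.png

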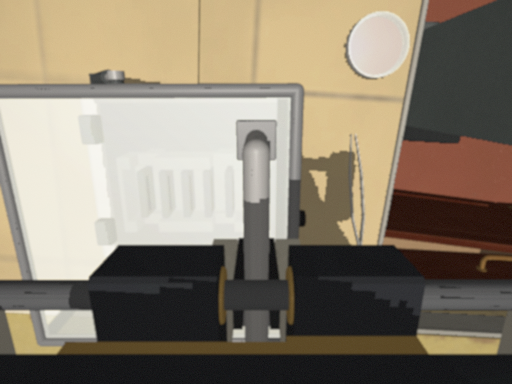

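>>> step_arm(increments=[[[0, -0.003, -0.003], [0, 0, 0], 1], [[0, -0.009, -0.008], [0, 0, 0], 1], [[0, -0.015, -0.012], [0, 0, 0], 1], [[0, -0.021, -0.017], [0, 0, 0], 1]], force=35)

```text
time_s: 7.4
tcp_pos: [0.5286, 0.1506, 0.1881]
eef_rot: [179.8, 0.0, -86.4]
contact_force: [-6.7, 2.1, -0.7]
gripper_width: 0.0106
```

Run:
```python
from h import *
s=r.get_state();print(s["time_s"],s["tcp_pos"],s["contact_force"],s["gripper_width"])
save("wrist8",cam("wrist")[0])
```

```text
7.4 [0.52864608 0.15062776 0.1880642 ] [-6.72079406  2.12781054 -0.71091574] 0.01057289720910724
```

View pics/wrist8.png

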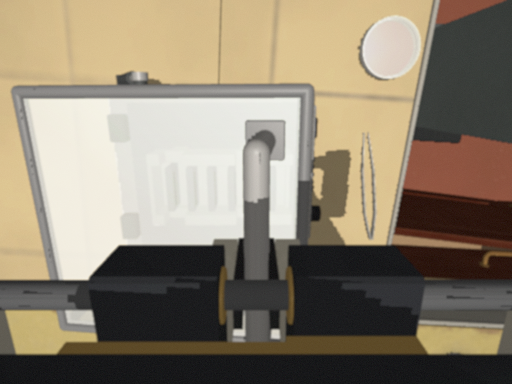

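>>> step_arm(increments=[[[0, -0.007, -0.005], [0, 0, 0], 1], [[0, -0.021, -0.014], [0, 0, 0], 1], [[0, -0.037, -0.022], [0, 0, 0], 1], [[0, -0.053, -0.029], [0, 0, 0], 1], [[0, -0.07, -0.034], [0, 0, 0], 1], [[0, -0.087, -0.038], [0, 0, 0], 1], [[0, -0.104, -0.041], [0, 0, 0], 1], [[0, -0.122, -0.042], [0, 0, 0], 1], [[0, -0.139, -0.042], [0, 0, 0], 1], [[0, -0.139, -0.042], [0, 0, 0], 1]])

```text
time_s: 8.45
tcp_pos: [0.6719, 0.1595, 0.2315]
eef_rot: [-179.8, -0.0, -86.4]
contact_force: [-0.6, 0.7, 4.3]
gripper_width: 0.0112
```

Run:
```python
from h import *
s=r.get_state();print(s["time_s"],s["tcp_pos"],s["contact_force"],s["gripper_width"],s["joints"])
save("wrist9",cam("wrist")[0])
```

```text
8.45 [0.67188083 0.15948797 0.23147402] [-0.60351661  0.73454002  4.27795211] 0.011246199663771985 [ 29.52786896  21.09711331   5.01398404   0.08368324 -73.75391732
 -25.94016558]
```

View pics/wrist9.png

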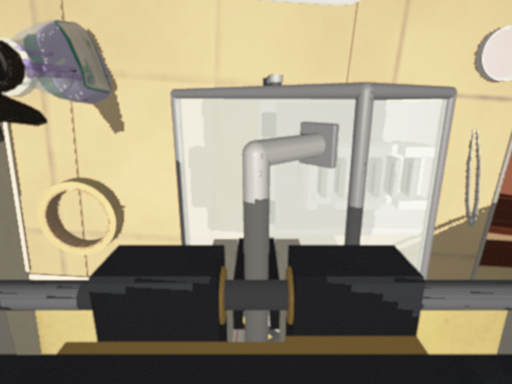

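>>> step_arm(increments=[[[0, -0.009, 0], [0, 0, 0], 1], [[0, -0.018, 0.001], [0, 0, 0], 1], [[0, -0.035, 0.004], [0, 0, 0], 1], [[0, -0.052, 0.009], [0, 0, 0], 1], [[0, -0.069, 0.014], [0, 0, 0], 1], [[0, -0.085, 0.021], [0, 0, 0], 1], [[0, -0.1, 0.029], [0, 0, 0], 1], [[0, -0.115, 0.039], [0, 0, 0], 1], [[0, -0.115, 0.039], [0, 0, 0], 1]])

```text
time_s: 9.4
tcp_pos: [0.7868, 0.1666, 0.1894]
eef_rot: [-179.9, -0.0, -86.4]
contact_force: [2.7, 0.4, -0.0]
gripper_width: 0.0109
```

Run:
```python
from h import *
s=r.get_state();print(s["time_s"],s["tcp_pos"],s["contact_force"],s["gripper_width"],s["joints"])
save("wrist10",cam("wrist")[0])
```

```text
9.4 [0.78683077 0.16655847 0.18942695] [ 2.74929023  0.35246519 -0.04356632] 0.010859768919313392 [ 2.57791357e+01  3.32957350e+01  1.93183603e+01  6.09605836e-02
 -7.59106504e+01 -2.22041492e+01]
```

View pics/wrist10.png

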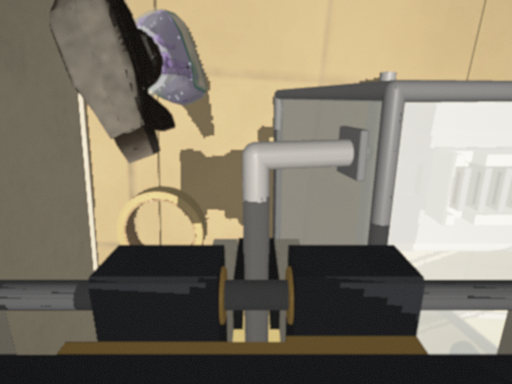

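>>> step_arm(increments=[[[0, 0, 0], [0, 0, 0], 0.65], [[0, 0, 0], [0, 0, 0], 0.65], [[0, 0, -0.015], [0, 0, 0], 0.65], [[0, 0, -0.04], [0, 0, 0], 0.65], [[0, 0, -0.07], [0, 0, 0], 0.65], [[0, 0, -0.1], [0, 0, 0], 0.65], [[0, 0, -0.14], [0, 0, 0], 0.5], [[0, 0, -0.14], [0, 0, 0], 0.3]])

```text
time_s: 10.25
tcp_pos: [0.785, 0.1663, 0.3411]
eef_rot: [-179.3, 0.1, -86.4]
contact_force: [-0.4, -0.4, 1.4]
gripper_width: 0.0414
```

Run:
```python
from h import *
s=r.get_state();print(s["time_s"],s["tcp_pos"],s["contact_force"],s["gripper_width"])
save("wrist11",cam("wrist")[0])
s,K,T=cam("side");save("side11",cv2.resize(s[110:260,110:290],None,fx=4,fy=4,interpolation=cv2.INTER_CUBIC))
```

```text
10.25 [0.7850127  0.16625306 0.34107205] [-0.4248481  -0.40209345  1.38420813] 0.04144052184444351
```

View pics/wrist11.png

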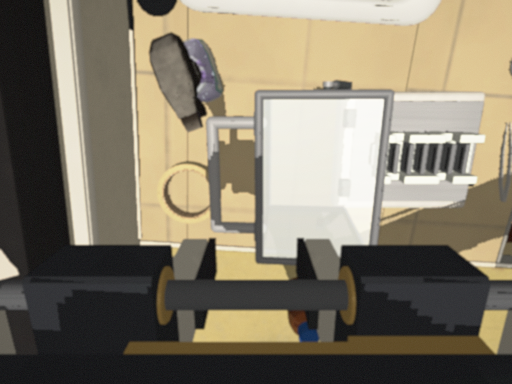

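View pics/side11.png

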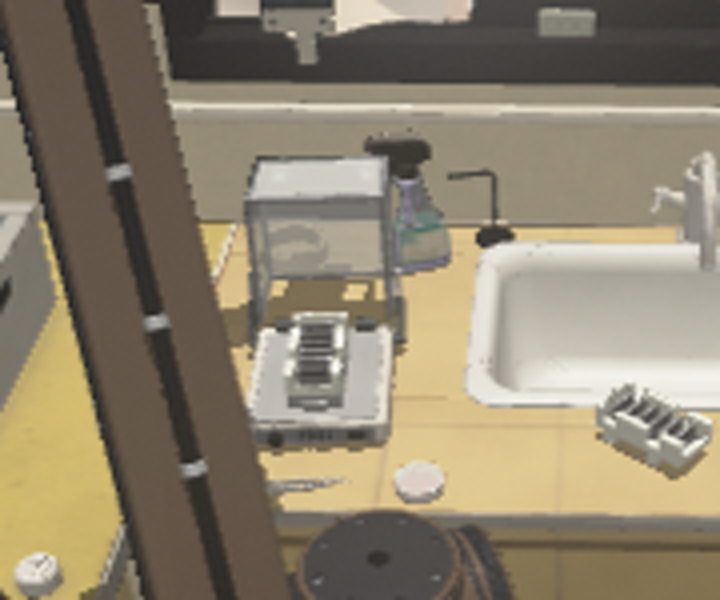

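Run:
```python
from h import *
inc([.575,.215,.33],-86.4)
```

```text
shift [-0.0614  0.2052  0.0042] turn [-0.0044  0.0019  0.0003] rows 4.2845402110364725 0.032040593594784714
```

>>> step_arm(increments=[[[-0.015, 0.05, 0], [0, 0, 0], 0], [[-0.03, 0.1, 0], [0, 0, 0], 0], [[-0.045, 0.15, 0.004], [-0.004, 0.002, 0], 0], [[-0.061, 0.19, 0.004], [-0.004, 0.002, 0], 0], [[-0.061, 0.205, 0.004], [-0.004, 0.002, 0], 0], [[-0.061, 0.205, 0.004], [-0.004, 0.002, 0], 0]])

```text
time_s: 10.95
tcp_pos: [0.5726, 0.2147, 0.3288]
eef_rot: [179.9, -0.0, -86.3]
contact_force: [0.3, 0.4, 0.5]
gripper_width: 0.0875
```

Run:
```python
from h import *
import pickle
s=r.get_state();print(s["time_s"],s["tcp_pos"],s["eef_rot"])
D={n:cam(n) for n in("wrist","side")}; save("wrist12",D["wrist"][0]); pickle.dump(D,open("d12.pkl","wb"))
save("c_w12",cv2.resize(D["wrist"][0][60:220,150:350],None,fx=4,fy=3.7,interpolation=cv2.INTER_CUBIC))
```

```text
10.95 [0.57257508 0.21473471 0.32884666] [ 1.79852395e+02 -2.93522520e-02 -8.62556777e+01]
```

View pics/wrist12.png

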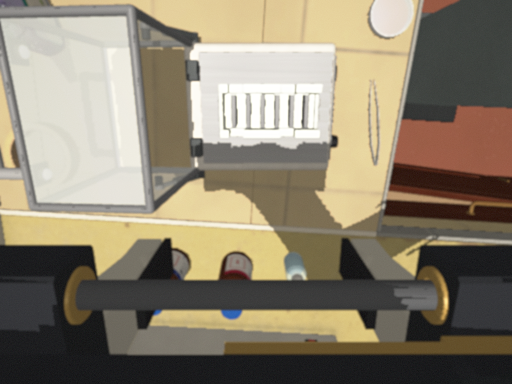

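View pics/c_w12.png

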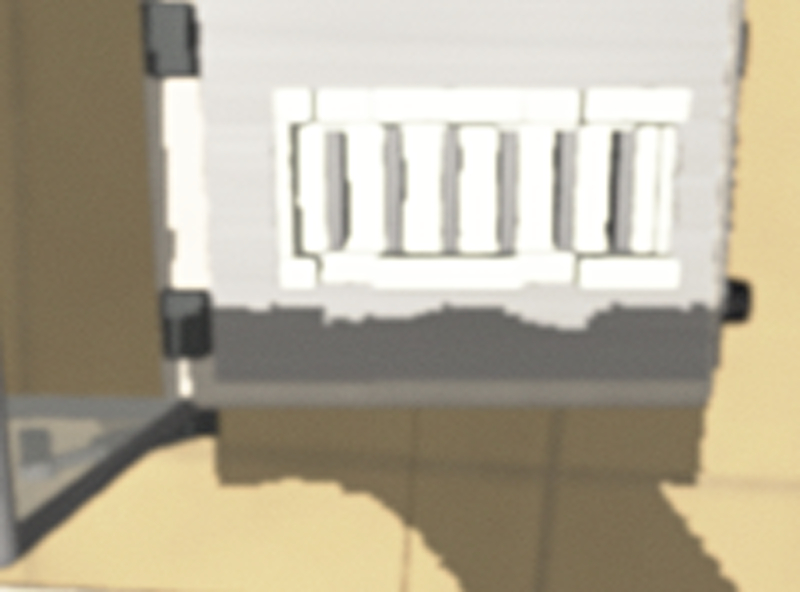

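Run:
```python
from h import *
import pickle
np.set_printoptions(precision=4,suppress=True)
w,K,T=pickle.load(open("d12.pkl","rb"))["wrist"]
g=w.min(2); sub=g[60:220,150:350]; m=((g>243)*255).astype(np.uint8); m[:78]=0;m[142:]=0;m[:,:212]=0;m[:,328:]=0
m=cv2.morphologyEx(m,cv2.MORPH_CLOSE,np.ones((9,9)))
c=max(cv2.findContours(m,0,1)[0],key=cv2.contourArea)
print(cv2.contourArea(c),cv2.boundingRect(c))
P=np.array([onz(K,T,p[0],.09)[:2] for p in c],np.float32); R_=cv2.minAreaRect(P);print(R_,cv2.boxPoints(R_))
f=lambda x,y:(150+(x+.5)/4-.5,60+(y+.5)/3.7-.5)
q=[onz(K,T,f(*p),.09) for p in[(272,88),(691,88),(681,289),(279,289)]]
for i in range(4):
    e=q[(i+1)%4]-q[i];print(q[i],np.linalg.norm(e),np.degrees(np.arctan2(e[1],e[0])))
print(np.mean(q,0))
# notches: lower edges
t,K2,T2=cam("top"); save("top12",cv2.resize(t[130:250,130:250],None,fx=5,fy=5,interpolation=cv2.INTER_CUBIC))
```

```text
5074.5 (219, 84, 103, 54)
((0.5583772659301758, 0.15256725251674652), (0.12299912422895432, 0.06258229911327362), 3.806983470916748) [[0.4949 0.1797]
 [0.4991 0.1173]
 [0.6218 0.1254]
 [0.6177 0.1879]]
[0.6228 0.1248 0.09  ] 0.12485508623973351 -176.19270324256846
[0.4982 0.1165 0.09  ] 0.06416280349934415 94.33074484540703
[0.4934 0.1805 0.09  ] 0.12540324602322075 3.7859261012631644
[0.6185 0.1888 0.09  ] 0.06411336319086865 -86.15872144331092
[0.5582 0.1527 0.09  ]
```

View pics/top12.png

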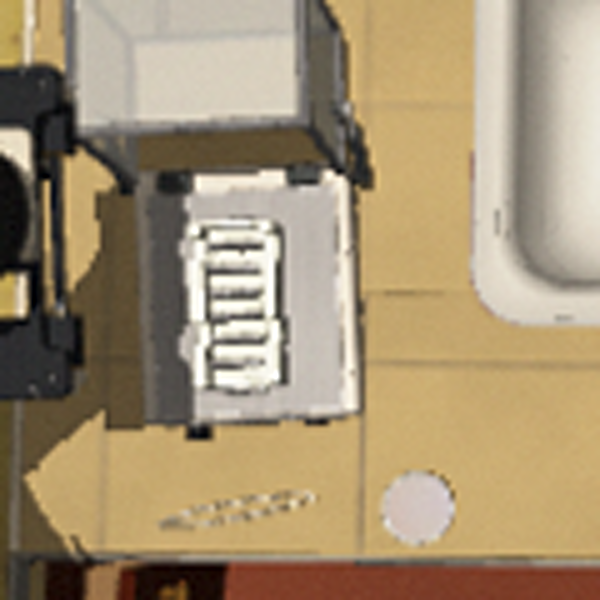

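Run:
```python
from h import *
t,K,T=cam("top")
f=lambda x,y:(130+x/5-.4,130+y/5-.4)
for p in[(194,222),(281,220),(287,387),(199,391)]: print(onz(K,T,f(*p),.09))
inc([.500,-.185,.25],-129)
```

```text
[0.61848189 0.18360547 0.09      ]
[0.62088119 0.11786914 0.09      ]
[0.49482741 0.11050771 0.09      ]
[0.49090854 0.17669056 0.09      ]
shift [0.3938 0.1001 0.0781] turn [ 0.0032 -0.0034  0.7433] rows 8.27493835300119 4.957811927865466
```

Run:
```python
from h import *
inc([.522,-.20,.27],-129)
```

```text
shift [0.4102 0.0792 0.058 ] turn [ 0.0032 -0.0034  0.7433] rows 8.435053766989235 4.957811927865466
```

>>> step_arm(increments=[[[0.05, 0.01, 0], [0.003, -0.003, 0.15], 0], [[0.1, 0.02, 0], [0.003, -0.003, 0.3], 0], [[0.15, 0.03, 0.01], [0.003, -0.003, 0.45], 0], [[0.2, 0.04, 0.02], [0.003, -0.003, 0.6], 0], [[0.25, 0.05, 0.03], [0.003, -0.003, 0.743], 0], [[0.3, 0.06, 0.04], [0.003, -0.003, 0.743], 0], [[0.35, 0.07, 0.05], [0.003, -0.003, 0.743], 0], [[0.39, 0.076, 0.058], [0.003, -0.003, 0.743], 0], [[0.41, 0.079, 0.058], [0.003, -0.003, 0.743], 0], [[0.41, 0.079, 0.058], [0.003, -0.003, 0.743], 0]])

```text
time_s: 12.15
tcp_pos: [0.5214, -0.2032, 0.2687]
eef_rot: [179.9, -0.1, -129.2]
contact_force: [-0.2, 0.2, -0.1]
gripper_width: 0.0877
```

Run:
```python
from h import *
import pickle
s=r.get_state();print(s["time_s"],s["tcp_pos"],s["eef_rot"],s["qd"])
D={n:cam(n) for n in("wrist","side","top")}; save("wrist13",D["wrist"][0]); pickle.dump(D,open("d13.pkl","wb"))
save("top13",cv2.resize(D["top"][0][130:250,130:310],None,fx=4.4,fy=4.4,interpolation=cv2.INTER_CUBIC))
```

```text
12.15 [ 0.52140066 -0.20323846  0.26872864] [ 1.79883894e+02 -1.00675871e-01 -1.29244718e+02] [ 3.028114   -0.8563971  -0.01114774 -0.42629537  0.03459364 -2.72711404]
```

View pics/wrist13.png

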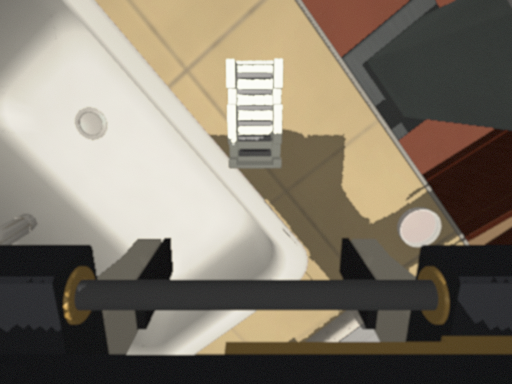

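View pics/top13.png

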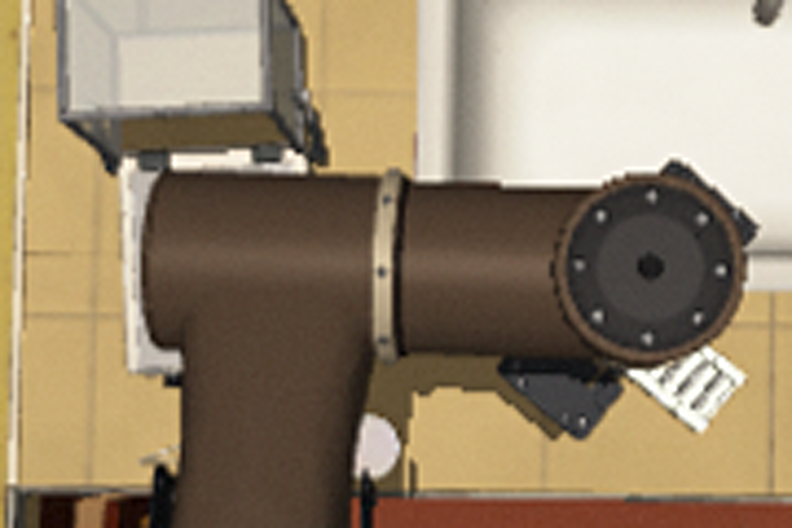

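Run:
```python
from h import *
import pickle
w,K,T=pickle.load(open("d13.pkl","rb"))["wrist"]
save("c_w13",cv2.resize(w[45:185,200:310],None,fx=4.2,fy=4.2,interpolation=cv2.INTER_CUBIC))
```

```text
(no output)
```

View pics/c_w13.png

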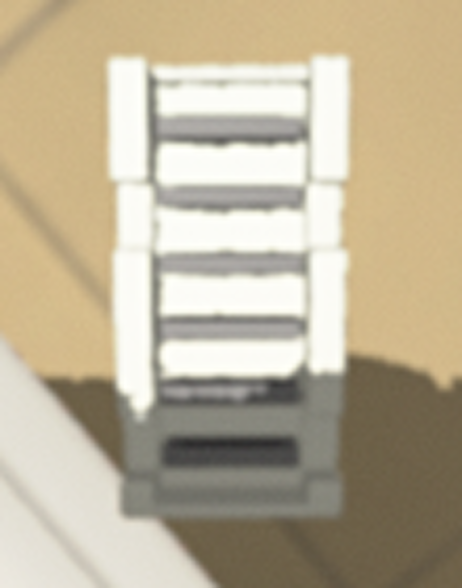

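Run:
```python
from h import *
import pickle
np.set_printoptions(precision=4,suppress=True)
w,K,T=pickle.load(open("d13.pkl","rb"))["wrist"]
f=lambda x,y:(200+(x+.5)/4.2-.5,45+(y+.5)/4.2-.5)
q=[onz(K,T,f(*p),.05) for p in[(107,57),(350,56),(345,516),(121,516)]]
for i in range(4):
    e=q[(i+1)%4]-q[i];print(q[i],np.linalg.norm(e),np.degrees(np.arctan2(e[1],e[0])))
print(np.mean(q,0)); c=np.mean(q,0)
inc([c[0],c[1],.15],-128.9);inc([c[0],c[1],.01],-128.9)
```

```text
[ 0.4708 -0.3167  0.05  ] 0.06432467996622024 141.04051425714522
[ 0.4208 -0.2763  0.05  ] 0.12378486911423833 51.48478491349489
[ 0.4979 -0.1794  0.05  ] 0.06501828590080938 -39.20440730983414
[ 0.5483 -0.2205  0.05  ] 0.12350350405918625 -128.83570958682637
[ 0.4844 -0.2482  0.05  ]
shift [ 0.0612 -0.0011  0.1197] turn [ 0.0008 -0.0002 -0.0024] rows 2.688676475600896 0.016947270055968394
shift [ 0.0612 -0.0012  0.2597] turn [ 0.0008 -0.0002 -0.0024] rows 5.33580040233109 0.016947270055968394
```

>>> step_arm(increments=[[[0.03, -0.001, 0.04], [0, 0, -0.004], 0], [[0.061, -0.001, 0.08], [0, 0, -0.004], 0], [[0.061, -0.001, 0.12], [0, 0, -0.004], 0], [[0.061, -0.001, 0.15], [0.001, 0, -0.004], 0], [[0.061, -0.001, 0.18], [0.001, 0, -0.004], 0], [[0.061, -0.001, 0.205], [0.001, 0, -0.004], 0], [[0.061, -0.001, 0.225], [0.001, 0, -0.004], 0], [[0.061, -0.001, 0.243], [0.001, 0, -0.004], 0], [[0.061, -0.001, 0.255], [0.001, 0, -0.004], 0], [[0.061, -0.001, 0.259], [0.001, 0, -0.004], 0]])

```text
time_s: 13.3
tcp_pos: [0.4843, -0.2469, 0.0101]
eef_rot: [180.0, -0.0, -128.7]
contact_force: [-1.0, 0.2, 1.0]
gripper_width: 0.0876
```

Run:
```python
from h import *
s=r.get_state();print(s["time_s"],s["tcp_pos"],s["eef_rot"],s["contact_force"],s["gripper_width"])
save("wrist14",cam("wrist")[0])
s,K,T=cam("side");save("side14",cv2.resize(s[150:260,220:330],None,fx=5,fy=5,interpolation=cv2.INTER_CUBIC))
```

```text
13.3 [ 0.48434349 -0.24685876  0.01007973] [ 1.79977226e+02 -2.77770949e-02 -1.28672499e+02] [-1.02626943  0.20944405  1.01604198] 0.08758895790098324
```

View pics/wrist14.png

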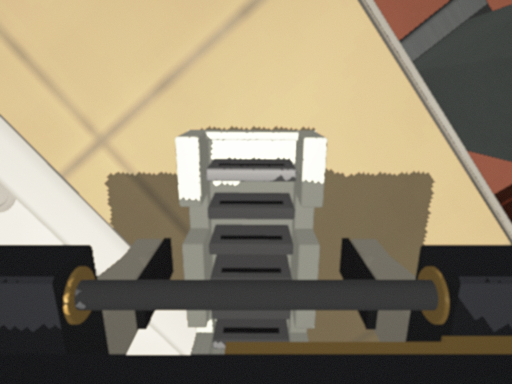

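View pics/side14.png

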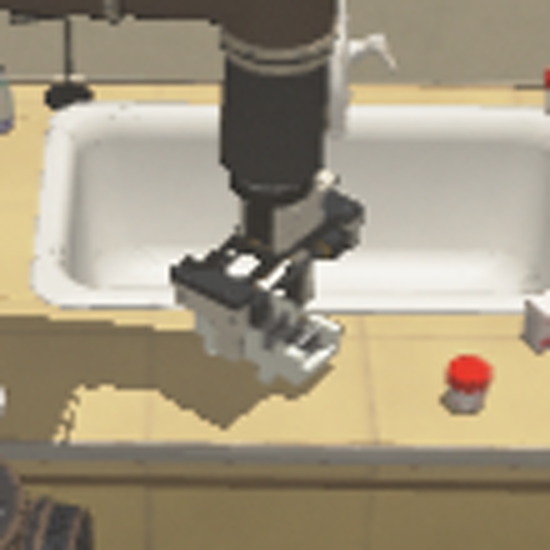

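>>> step_arm(increments=[[[0, 0, 0], [0, 0, 0], 1], [[0, 0, 0], [0, 0, 0], 1], [[0, 0, 0], [0, 0, 0], 1], [[0, 0, 0], [0, 0, 0], 1], [[0, 0, 0], [0, 0, 0], 1], [[0, 0, 0], [0, 0, 0], 1]], force=30)

```text
time_s: 14.0
tcp_pos: [0.4852, -0.2478, 0.0119]
eef_rot: [-179.9, 0.1, -128.7]
contact_force: [0.4, 0.4, 6.7]
gripper_width: 0.0636
```

>>> step_arm(increments=[[[0, 0, -0.005], [0, 0, 0], 1], [[0, 0, -0.015], [0, 0, 0], 1], [[0, 0, -0.03], [0, 0, 0], 1], [[0, 0, -0.05], [0, 0, 0], 1], [[0, 0, -0.05], [0, 0, 0], 1]], force=30)

```text
time_s: 14.5
tcp_pos: [0.4861, -0.248, 0.064]
eef_rot: [-179.7, 0.1, -128.7]
contact_force: [0.3, 0.5, -1.6]
gripper_width: 0.064
```

Run:
```python
from h import *
import pickle
s=r.get_state();print(s["time_s"],s["tcp_pos"],s["eef_rot"],s["contact_force"],s["moment"],s["gripper_width"])
D={n:cam(n) for n in("wrist","side")};pickle.dump(D,open("d15.pkl","wb"))
save("wrist15",D["wrist"][0])
save("side15",cv2.resize(D["side"][0][150:260,220:330],None,fx=5,fy=5,interpolation=cv2.INTER_CUBIC))
```

```text
14.5 [ 0.48607046 -0.2480039   0.06397282] [-1.79717411e+02  1.25189148e-01 -1.28707084e+02] [ 0.29678292  0.4693485  -1.63038504] [ 0.02366772 -0.07440527 -0.01597205] 0.06403860172980715
```

View pics/wrist15.png

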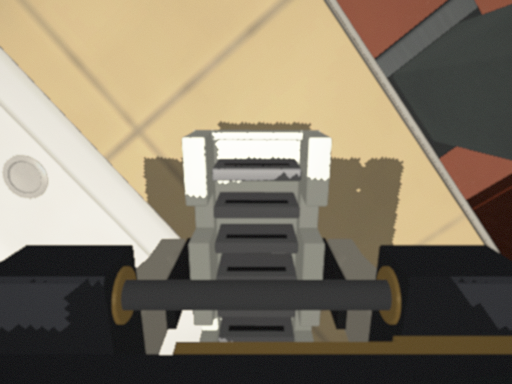

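View pics/side15.png

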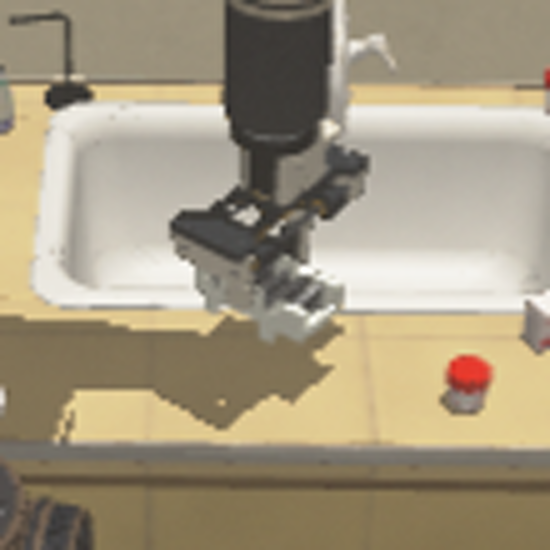

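Run:
```python
from h import *
import pickle
np.set_printoptions(precision=4,suppress=True)
Tt=np.array(r.capture("wrist")["T_tool_cam"]); w,K,T=pickle.load(open("d15.pkl","rb"))["wrist"]
save("c_w15",cv2.resize(w[110:250,170:345],None,fx=4,fy=4,interpolation=cv2.INTER_CUBIC))
for z in(-.037,-.039,-.041):print([onz(K,Tt,p,z) for p in[(183.5,135),(329.5,135.5)]])
```

```text
[array([ 0.0629, -0.0295, -0.037 ]), array([ 0.0628,  0.0328, -0.037 ])]
[array([ 0.0631, -0.0291, -0.039 ]), array([ 0.063 ,  0.0324, -0.039 ])]
[array([ 0.0634, -0.0287, -0.041 ]), array([ 0.0632,  0.032 , -0.041 ])]
```

View pics/c_w15.png

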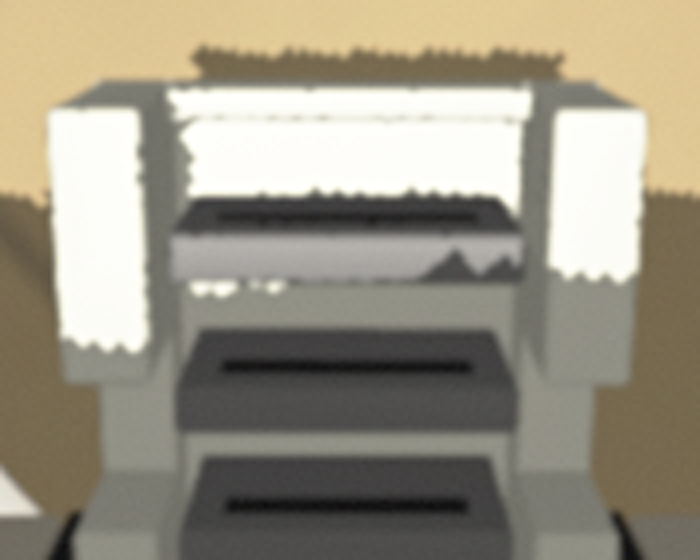

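Run:
```python
from h import *
inc([.486,-.248,.24],-128.7)
inc([.53,-.05,.24],-63)
```

```text
shift [-0.0009 -0.0021 -0.1792] turn [-0.0005  0.0004 -0.0009] rows 3.5837665346929963 0.0075315214127589045
shift [-0.1829  0.0875 -0.1791] turn [-7.0000e-04  1.0000e-04 -1.1476e+00] rows 5.410707553396155 7.654606763353911
```

>>> step_arm(increments=[[[0, 0, -0.03], [0, 0, 0], 1], [[0, 0, -0.065], [0, 0, -0.05], 1], [[-0.01, 0.005, -0.1], [0, 0, -0.15], 1], [[-0.03, 0.015, -0.135], [0, 0, -0.28], 1], [[-0.06, 0.03, -0.165], [0, 0, -0.42], 1], [[-0.09, 0.045, -0.177], [0, 0, -0.56], 1], [[-0.12, 0.06, -0.177], [0, 0, -0.7], 1], [[-0.15, 0.07, -0.177], [0, 0, -0.85], 1], [[-0.17, 0.08, -0.177], [0, 0, -1.0], 1], [[-0.183, 0.088, -0.177], [0, 0, -1.148], 1]])

```text
time_s: 15.65
tcp_pos: [0.5298, -0.0481, 0.2367]
eef_rot: [179.9, 0.0, -62.5]
contact_force: [-0.1, -1.0, -2.6]
gripper_width: 0.0638
```

Run:
```python
from h import *
s=r.get_state();print(s["time_s"],s["tcp_pos"],s["eef_rot"],s["gripper_width"],s["joints"])
inc([.5583,.1527,.20],3.8)
```

```text
15.65 [ 0.52980683 -0.04808214  0.23671059] [ 1.79925779e+02  9.68928965e-03 -6.25462611e+01] 0.06377482964111349 [ 1.59518406e+01  5.87979352e+00 -1.43230045e+01  5.65014735e-03
 -6.98718650e+01  1.14999568e+01]
shift [-0.165  -0.1179  0.0366] turn [ 1.000e-03  9.000e-04 -1.158e+00] rows 4.1217955506918456 7.723666148785244
```

>>> step_arm(increments=[[[-0.01, -0.008, 0], [0, 0, -0.1], 1], [[-0.03, -0.022, 0], [0, 0, -0.22], 1], [[-0.055, -0.04, 0], [0, 0, -0.36], 1], [[-0.08, -0.058, 0], [0, 0, -0.5], 1], [[-0.105, -0.075, 0], [0, 0, -0.64], 1], [[-0.13, -0.092, 0.01], [0, 0, -0.78], 1], [[-0.15, -0.107, 0.02], [0, 0, -0.92], 1], [[-0.16, -0.115, 0.03], [0.001, 0.001, -1.06], 1], [[-0.165, -0.118, 0.037], [0.001, 0.001, -1.158], 1], [[-0.165, -0.118, 0.037], [0.001, 0.001, -1.158], 1]])

```text
time_s: 16.65
tcp_pos: [0.5589, 0.1512, 0.1984]
eef_rot: [179.9, 0.1, 3.5]
contact_force: [-1.0, 0.3, -2.0]
gripper_width: 0.0639
```

Run:
```python
from h import *
import pickle
s=r.get_state();print(s["time_s"],s["tcp_pos"],s["eef_rot"],s["gripper_width"],s["contact_force"])
D={n:cam(n) for n in("wrist","side","top")};pickle.dump(D,open("d16.pkl","wb"))
save("wrist16",D["wrist"][0])
save("side16",cv2.resize(D["side"][0][110:260,110:290],None,fx=4,fy=4,interpolation=cv2.INTER_CUBIC))
save("top16",cv2.resize(D["top"][0][120:250,110:270],None,fx=4.6,fy=4.6,interpolation=cv2.INTER_CUBIC))
inc([.5583,.1527,.20],3.8)
```

```text
16.65 [0.55894414 0.15118266 0.19840289] [1.79889261e+02 1.12048667e-01 3.51536414e+00] 0.0638627324761719 [-0.98748025  0.29613193 -1.97482632]
shift [-0.0016 -0.0023  0.0009] turn [ 0.0007 -0.0017 -0.01  ] rows 0.05947416876187758 0.06796445329528986
```

View pics/wrist16.png

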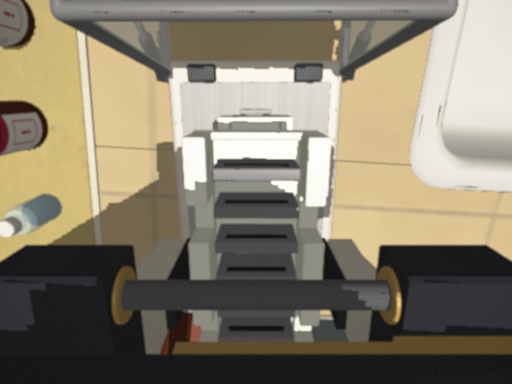

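View pics/side16.png

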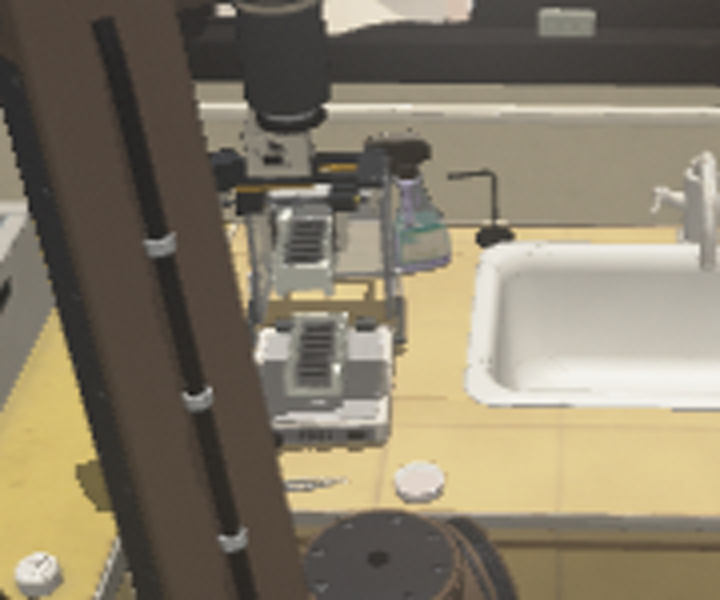

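View pics/top16.png

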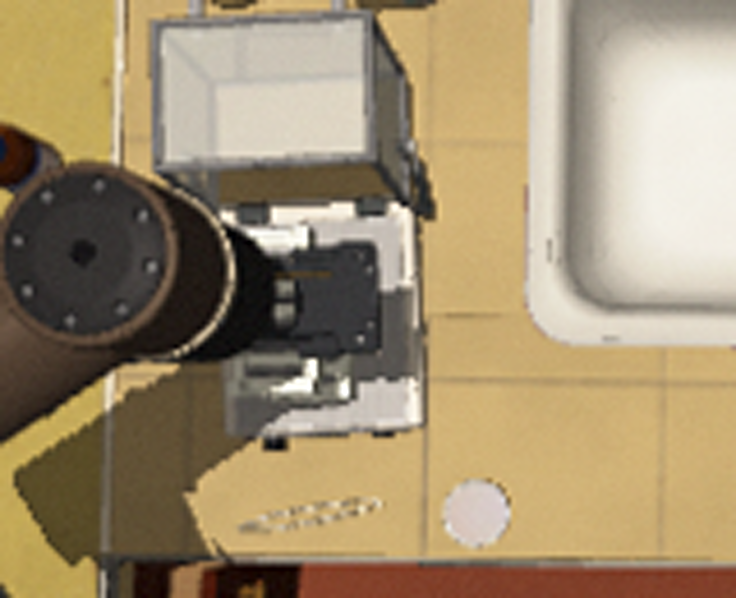

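Run:
```python
from h import *
import pickle
w=pickle.load(open("d16.pkl","rb"))["wrist"][0]
save("c_w16",cv2.resize(w[55:215,170:345],None,fx=4.5,fy=3.7,interpolation=cv2.INTER_CUBIC))
```

```text
(no output)
```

View pics/c_w16.png

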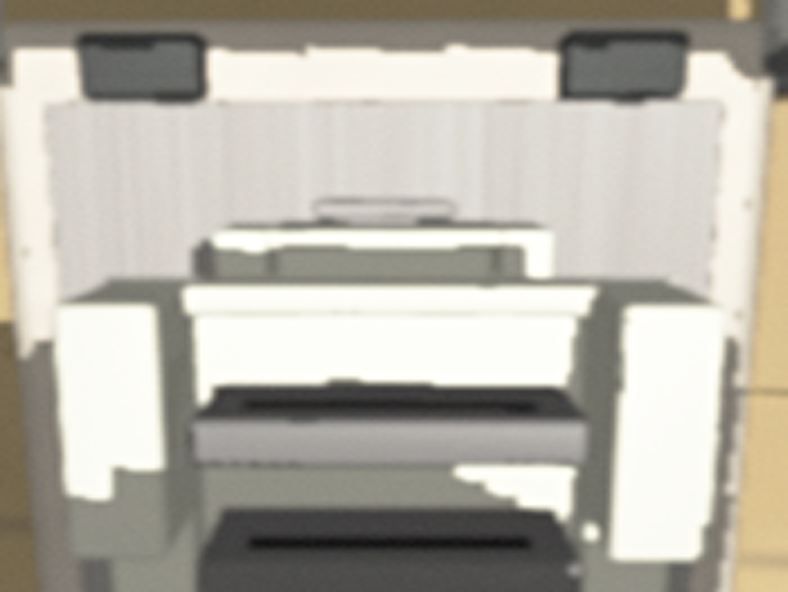

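Run:
```python
from h import *
import pickle
np.set_printoptions(precision=4,suppress=True)
w,K,T=pickle.load(open("d16.pkl","rb"))["wrist"]
Tt=np.array(r.capture("wrist")["T_tool_cam"])
f=lambda x,y:(170+(x+.5)/4.5-.5,55+(y+.5)/3.7-.5)
z=.1984-.09
for p in[(196,230),(554,228)]: print(onz(K,Tt,f(*p),z),onz(K,T,f(*p),.09))
for p in[(57,304),(726,304)]: print(onz(K,Tt,f(*p),-.039),onz(K,T,f(*p),.237))
```

```text
[ 0.0618 -0.0372  0.1084] [0.6182 0.1919 0.09  ]
[0.0623 0.03   0.1084] [0.6228 0.1249 0.09  ]
[ 0.0619 -0.0322 -0.039 ] [0.6188 0.1873 0.237 ]
[ 0.062   0.0305 -0.039 ] [0.6227 0.1246 0.237 ]
```

>>> step_arm(increments=[[[-0.001, -0.002, 0.015], [0.001, -0.001, -0.006], 1], [[-0.001, -0.002, 0.03], [0.001, -0.001, -0.006], 1], [[-0.001, -0.002, 0.045], [0.001, -0.001, -0.006], 1], [[-0.001, -0.002, 0.06], [0.001, -0.001, -0.006], 1], [[-0.001, -0.002, 0.07], [0.001, -0.001, -0.006], 1], [[-0.001, -0.002, 0.08], [0.001, -0.001, -0.006], 1], [[-0.001, -0.002, 0.085], [0.001, -0.001, -0.006], 1], [[-0.001, -0.002, 0.085], [0.001, -0.001, -0.006], 1]])

```text
time_s: 17.65
tcp_pos: [0.5591, 0.1526, 0.1157]
eef_rot: [-180.0, -0.0, 3.7]
contact_force: [-0.7, 0.3, -2.3]
gripper_width: 0.0638
```

Run:
```python
from h import *
import pickle
s=r.get_state();print(s["time_s"],s["tcp_pos"],s["eef_rot"],s["gripper_width"],s["contact_force"])
D={n:cam(n) for n in("wrist","side")};pickle.dump(D,open("d17.pkl","wb"))
save("wrist17",D["wrist"][0])
save("side17",cv2.resize(D["side"][0][170:240,150:240],None,fx=8,fy=8,interpolation=cv2.INTER_CUBIC))
```

```text
17.65 [0.55911888 0.15255733 0.11568025] [-1.79977398e+02 -3.97666719e-02  3.70700285e+00] 0.06384090697166254 [-0.66667677  0.27847924 -2.2978053 ]
```

View pics/wrist17.png

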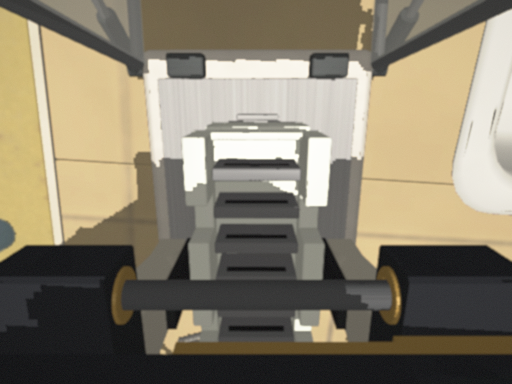

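View pics/side17.png

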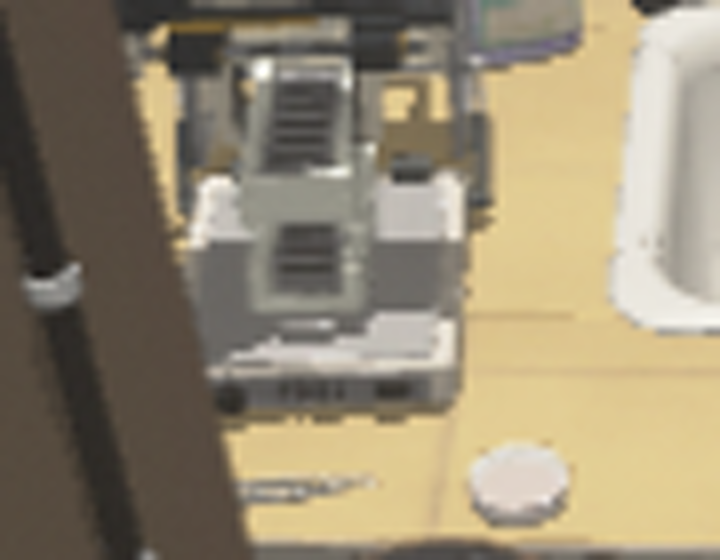

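>>> step_arm(increments=[[[0, 0, 0.004], [0, 0, 0], 1], [[0, 0, 0.008], [0, 0, 0], 1], [[0, 0, 0.011], [0, 0, 0], 1], [[0, 0, 0.012], [0, 0, 0], 1], [[0, 0, 0.012], [0, 0, 0], 1]])

```text
time_s: 18.25
tcp_pos: [0.5592, 0.1527, 0.1039]
eef_rot: [-180.0, -0.1, 3.7]
contact_force: [0.7, 0.2, -2.5]
gripper_width: 0.064
```

>>> step_arm(increments=[[[0, 0, 0.001], [0, 0, 0], 1], [[0, 0, 0.002], [0, 0, 0], 1], [[0, 0, 0.002], [0, 0, 0], 1]])

```text
time_s: 18.55
tcp_pos: [0.5594, 0.1529, 0.1021]
eef_rot: [-180.0, -0.1, 3.7]
contact_force: [0.6, -0.2, -3.2]
gripper_width: 0.0637
```

>>> step_arm(increments=[[[0, 0, 0.001], [0, 0, 0], 1], [[0, 0, 0.002], [0, 0, 0], 1], [[0, 0, 0.002], [0, 0, 0], 1]])

```text
time_s: 18.85
tcp_pos: [0.5597, 0.1529, 0.1019]
eef_rot: [-179.9, -0.2, 3.8]
contact_force: [-5.1, -0.5, 10.3]
gripper_width: 0.0638
```

Run:
```python
from h import *
for i in range(1):
    s=r.get_state();print(s["time_s"],s["tcp_pos"],s["contact_force"],s["moment"])
D={n:cam(n) for n in("wrist","side")}
save("c_w18",cv2.resize(D["wrist"][0][55:215,160:355],None,fx=4,fy=3.7,interpolation=cv2.INTER_CUBIC))
save("side18",cv2.resize(D["side"][0][170:240,150:240],None,fx=8,fy=8,interpolation=cv2.INTER_CUBIC))
```

```text
18.85 [0.55967522 0.15285088 0.10189783] [-5.06067578 -0.52630681 10.33273239] [-0.20025907  2.17898182 -0.03665478]
```

View pics/c_w18.png

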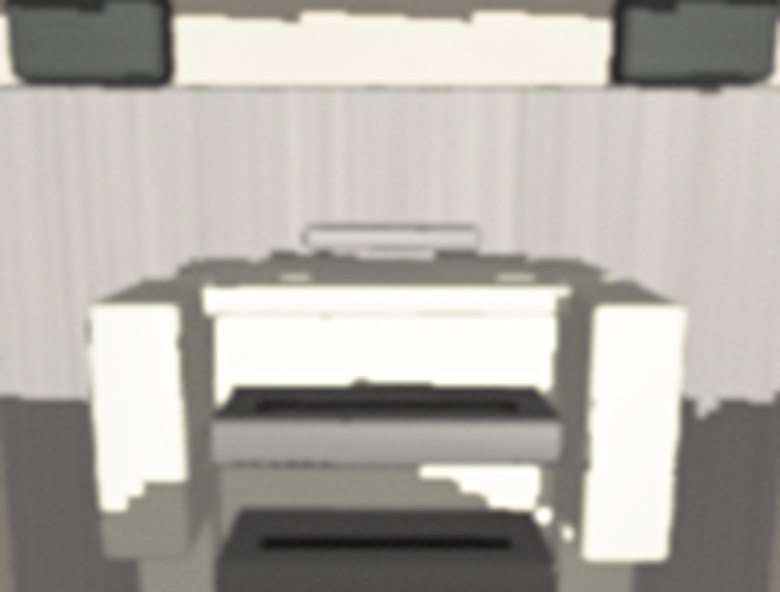

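View pics/side18.png

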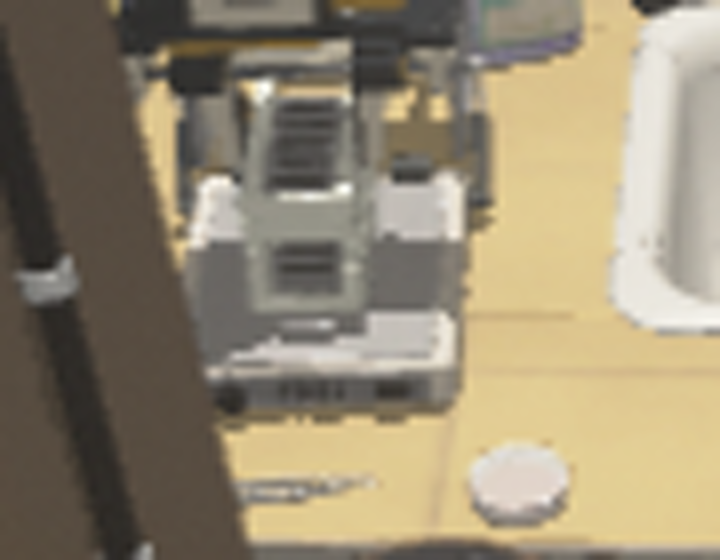

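>>> step_arm(increments=[[[0, 0, -0.001], [0, 0, 0], 1], [[0, 0, -0.001], [0, 0, 0], 1], [[0, 0, -0.001], [0, 0, 0], 1]], force=6)

```text
time_s: 19.25
tcp_pos: [0.5596, 0.1529, 0.1019]
eef_rot: [-179.9, -0.1, 3.7]
contact_force: [-4.3, -0.0, 6.9]
gripper_width: 0.064
```

>>> step_arm(increments=[[[0, 0, 0], [0, 0, 0], 0.25], [[0, 0, 0], [0, 0, 0], 0.2], [[0, 0, 0], [0, 0, 0], 0.15], [[0, 0, 0], [0, 0, 0], 0.1], [[0, 0, 0], [0, 0, 0], 0.1]])

```text
time_s: 19.75
tcp_pos: [0.5593, 0.1528, 0.101]
eef_rot: [-180.0, -0.1, 3.7]
contact_force: [0.4, -0.5, -0.1]
gripper_width: 0.0784
```

Run:
```python
from h import *
s=r.get_state();print(s["time_s"],s["tcp_pos"],s["contact_force"],s["moment"],s["gripper_width"])
D={n:cam(n) for n in("wrist","side")}
save("wrist19",D["wrist"][0])
save("side19",cv2.resize(D["side"][0][170:240,150:240],None,fx=8,fy=8,interpolation=cv2.INTER_CUBIC))
```

```text
19.75 [0.55934221 0.15281099 0.10098066] [ 0.4083057  -0.47654626 -0.09667236] [-0.07352363  0.11482179  0.05706411] 0.07836399438326414
```

View pics/wrist19.png

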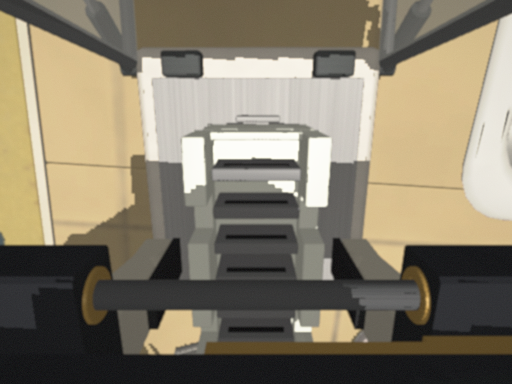

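View pics/side19.png

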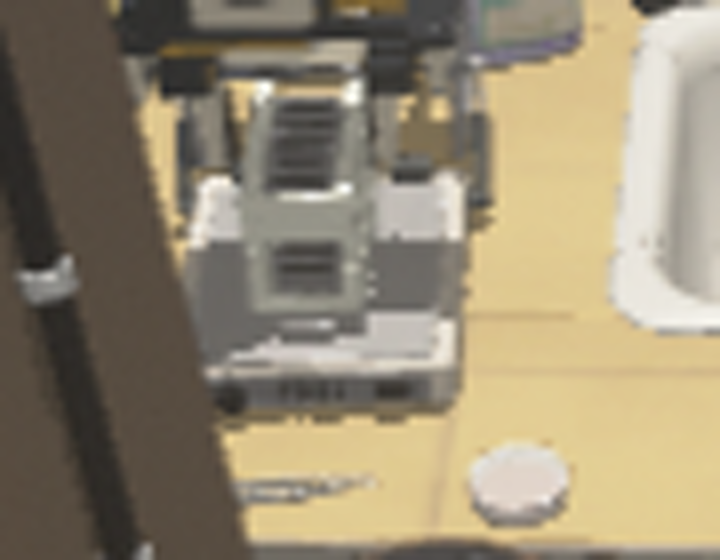

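>>> step_arm(increments=[[[0, 0, 0], [0, 0, 0], 0], [[0, 0, -0.005], [0, 0, 0], 0], [[0, 0, -0.02], [0, 0, 0], 0], [[0, 0, -0.045], [0, 0, 0], 0], [[0, 0, -0.08], [0, 0, 0], 0], [[0, 0, -0.12], [0, 0, 0], 0], [[0, 0, -0.16], [0, 0, 0], 0], [[0, 0, -0.2], [0, 0, 0], 0], [[0, 0, -0.24], [0, 0, 0], 0], [[0, 0, -0.25], [0, 0, 0], 0]])

```text
time_s: 20.85
tcp_pos: [0.5605, 0.1528, 0.357]
eef_rot: [-179.8, -0.5, 3.7]
contact_force: [-1.0, -0.5, -0.4]
gripper_width: 0.0875
```

Run:
```python
from h import *
inc([.53,.19,.36],-86.2)
```

```text
shift [-0.028  -0.0391 -0.0031] turn [-0.0097 -0.0045  1.5698] rows 0.9645956088899961 10.47076203689853
```

>>> step_arm(increments=[[[-0.01, -0.02, 0], [0, 0, 0.14], 0], [[-0.015, -0.04, 0], [0, 0, 0.28], 0], [[-0.02, -0.06, 0], [0, 0, 0.42], 0], [[-0.028, -0.074, 0], [0, 0, 0.56], 0], [[-0.028, -0.074, 0], [0, 0, 0.7], 0], [[-0.028, -0.074, 0], [0, 0, 0.84], 0], [[-0.028, -0.074, 0], [0, 0, 0.98], 0], [[-0.028, -0.074, 0], [0, 0, 1.12], 0], [[-0.028, -0.074, 0], [0, 0, 1.26], 0], [[-0.028, -0.074, 0], [0, 0, 1.4], 0]])

```text
time_s: 21.85
tcp_pos: [0.526, 0.2246, 0.3511]
eef_rot: [-179.9, 0.0, -76.8]
contact_force: [-0.3, -0.1, 0.6]
gripper_width: 0.0877
```

>>> step_arm(increments=[[[0, 0, 0], [0, 0, 0.1], 0], [[0, 0, 0], [0, 0, 0.17], 0], [[0, 0, 0], [0, 0, 0.17], 0]])

```text
time_s: 22.15
tcp_pos: [0.5261, 0.2245, 0.3511]
eef_rot: [-179.9, 0.0, -86.3]
contact_force: [0.0, 0.7, 0.8]
gripper_width: 0.0877
```

Run:
```python
from h import *
import pickle
s=r.get_state();print(s["time_s"],s["tcp_pos"],s["eef_rot"],s["contact_force"])
D={n:cam(n) for n in("wrist","side","top")};pickle.dump(D,open("d20.pkl","wb"))
save("c_w20",cv2.resize(D["wrist"][0][30:220,150:350],None,fx=4,fy=3.1,interpolation=cv2.INTER_CUBIC))
save("wrist20",D["wrist"][0])
save("side20",cv2.resize(D["side"][0][130:240,140:260],None,fx=5.4,fy=5.4,interpolation=cv2.INTER_CUBIC))
save("top20",cv2.resize(D["top"][0][120:250,110:270],None,fx=4.6,fy=4.6,interpolation=cv2.INTER_CUBIC))
```

```text
22.15 [0.52605076 0.22453148 0.35106412] [-1.79932822e+02  4.22475646e-02 -8.62731729e+01] [0.02368624 0.68082204 0.81214933]
```

View pics/c_w20.png

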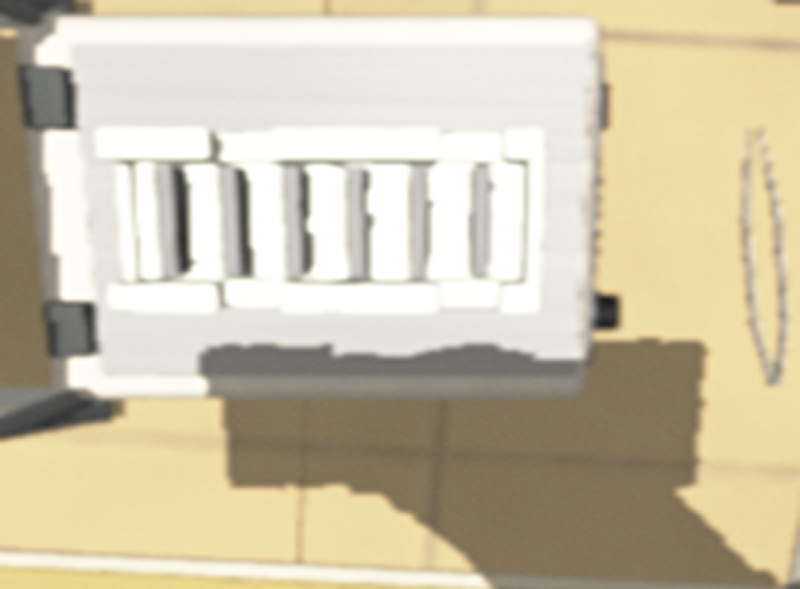

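View pics/side20.png

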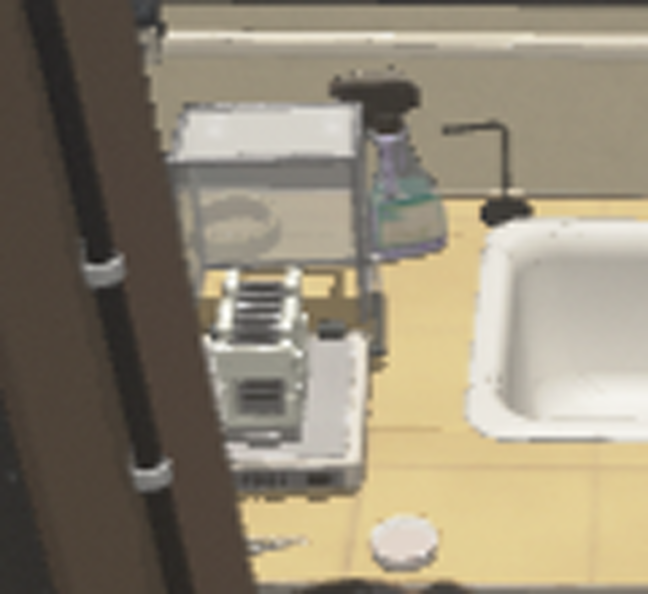

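View pics/top20.png

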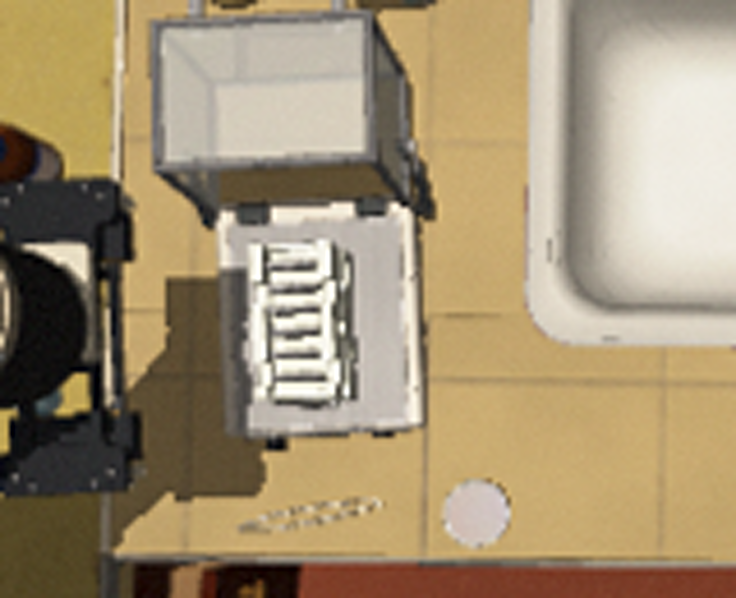

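Run:
```python
from h import *
import pickle
np.set_printoptions(precision=4,suppress=True)
w,K,T=pickle.load(open("d20.pkl","rb"))["wrist"]
f=lambda x,y:(150+(x+.5)/4-.5,30+(y+.5)/3.1-.5)
for z in(.122,.14):
    q=[onz(K,T,f(*p),z) for p in[(94,128),(545,128),(541,313),(106,311)]]
    print(z,[round(np.linalg.norm(q[(i+1)%4]-q[i]),4) for i in range(4)],np.mean(q,0)); e=q[0]-q[1]; e2=q[3]-q[2];print(np.degrees(np.arctan2(e[1],e[0])),np.degrees(np.arctan2(e2[1],e2[0])))
```

```text
0.122 [np.float64(0.1299), np.float64(0.0677), np.float64(0.1317), np.float64(0.0669)] [0.5608 0.1543 0.122 ]
3.779710937591193 3.457374585570033
0.14 [np.float64(0.1242), np.float64(0.0647), np.float64(0.1259), np.float64(0.064)] [0.5595 0.154  0.14  ]
3.779710937591208 3.4573745855700353
```

Run:
```python
from h import *
print(r.close_job()); print(r.get_state()["time_s"])
```

```text
the job is handed in; nothing more can be done
None
the job is handed in; nothing more can be done
```

The hood is fully open and staying there by itself, and the loose tray is stacked on the dryer's tray with its low end at the back. I handed the job in after about 22 s of the 58 s allowed; the hand-in gave no verdict.

- **Hood:** I gripped the bar, swung it to about 1.36 rad and let go. The springs carried it to its stop. Later pictures from all three cameras still show it open.
- **First grip missed:** The first attempt on the bar closed on nothing, because the fingertips seem to sit higher than the reported TCP. Gripping 20 mm deeper worked, and the pictures show nothing else disturbed.
- **Tray:** I picked up the white tray, turned it, lowered it until it touched the rims (about 12 N) and released it there.
- **Last checks:**
  - The tray's outline matches its true 124 x 64 mm only at stacked height, and would read about 130 x 67 mm if it had nested.
  - The two trays' middles measure about 2 mm apart and about 0.2° off in direction.
  - The gripper was clear, and the wrist force read near zero.
- **Disagreements:** The overhead camera put the lower tray about 5 mm further right than the wrist camera. I used the wrist reading, which a second wrist view from above confirmed.
- **Not measured:** I did not measure the tray's tilt or the bystanders' positions. In the last pictures the tray looks level, and the petri dish and forceps look untouched.

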